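# Close and lock the booth's cash drawer

### The arm

A 6-joint arm with a two-finger parallel gripper is mounted at the origin on a cart in front of the work surface, level with it; the furniture and walls round the work are solid. World frame = base frame: x ahead of the robot, y to its left, z up, the work surface at z = 0. Lengths are in m, angles in degrees, forces in N, time in s.
With the tool pointing down it reaches from about 0.25 to 0.725 m from the base axis. Payload 9.7 kg.
Tool frame: the origin (TCP) lies on the centre line of the jaws, within the pads' length; the fingertips stand arm.tip_extent ahead of it and the grasp point (between the pads) lies 8 mm behind it (arm.tip_extent is the distance from the TCP to the fingertips, in m); z points along the fingers, y is the direction in which the jaws open and shut (so a half turn about z gives the same grasp; the last joint's range is limited). The gripper opens to 85 mm and grips with 20 to 120 N. Pads are 22 mm wide; open, the fingers measure 114 mm over their backs; the gripper's body (76 mm by 85 mm) begins 54 mm behind the grasp point. The pads swing forward as they close: fully open they stand 13 mm farther back than shut.
Start: joints at [-72.708, 4.979, 10.078, 95.1, 0, 90], TCP at [0.163, -0.525, 0.211] pointing down, gripper open.
Joint ranges: [-179.16, 179.16], [-48.56, 103.87], [-65.8, 70.77], [-126.05, 130.52], [-82.76, 87.17], [-180, 180]. Speed limits (degrees/s): [127.2, 127.2, 147.25, 180, 180, 180].

### API

Orientations are given as a 3x3 rotation matrix whose columns are the frame's x, y, z axes.
In Python, from workcell import arm gives the robot as it stands.
- The arm moves only by the shell command python3 -m pendant 'ROWS' [FORCE]. ROWS is JSON, a list of rows, each an object with "twist": the turn, a rotation vector about the tool's x, y, z in units of 2 pi rad (1.0 is 2 pi rad), a list of three; "offset": the shift along the tool's x, y, z in units of 500 mm (1.0 is 500 mm), a list of three; "grip": the closure, from -1 (fully open) to 1 (shut), so that 0 is half open. A call has 1 to 5 rows; each row is the pose to reach, as a shift and turn from the pose commanded when the call began, along the tool's axes at that moment, turning the shorter way round; what a row does not reach only later rows make up. A row lasts 1/12 s, in which the tool goes at most 41.7 mm and 7.16 degrees, less where a joint would pass 70% of its speed; a pose out of reach is approached as far as the arm can. A call with a number of a shift or a turn outside -1 to 1 is refused whole. A call with a gripper value outside its range is refused whole. The fingers move at their own pace and stop on an object; FORCE is the grip in N (left out, the last holds). Time passes only in rows, so rows that repeat a pose let the fingers close. It gives the time, the measured TCP pose, the force and the opening at its end, in the units of the state.
- arm.state(): the state, without advancing time (a new reading comes with each control period).
- arm.get_image(name): name is "scene" or "top"; returns a dict with "img" (420x560x3 uint8, red, green, blue), "range_z" (420x560 float32, m along the optical axis (not along the pixel's ray), 0 where there is no reading), "camera_matrix" (3x3 intrinsics, pixels), "view" (4x4, takes a point from world to camera coordinates). Camera axes: x right, y down, z forward; pixel columns grow to the right and rows downward; lengths in m; the calibration is good to about 2 mm. A picture is of the moment at which its call begins.
- arm.close_job(): hands the job in, once; it reports no verdict.
The state is a dict: "time_s": time; "qpos": joint angles; "joint_velocities": joint speeds; "tau": joint torques, N m; "tool_pos": TCP position; "ee_rot": TCP orientation; "force": force on the tool from outside, world axes, zero at the start; "wrist_torque": the same for the moment, N m; "width": opening from 0.0 (shut) to 1.0 (fully open).
Only numpy, scipy, OpenCV 4.12 (cv2) and the standard library are available. Lean on these libraries where they do the work, as an engineer would, in place of code of your own. Each camera call takes 0.05 s, during which the arm holds its last target.

### The job

The cash drawer has been left open with both of its hold-down clips standing up. Push the two clips down flat on the card stack and the ticket pads, push the drawer gently and fully shut without slamming it, then push the lock plunger in as far as it goes so that the drawer is locked. Only push with the fingertips: lift nothing, and leave the keys, phone, mug and remote where they lie.

Things in the scene. Friction and masses are not known exactly. Their poses are not given: they have to be found in the camera images.
- cash_till: Compact charcoal steel cash drawer unit, fixed to the desk: 220 deep (its x) x 300 wide (its y) x 84 high. Origin: centre of the underside; its x points from front to back, y to the left as seen from the front, z up. The front face, with the drawer on the left and a 48 wide lock column at the right end, lies at its x = -110. The cover over the drawer ends at that face; its underside there is 66 above the desk.
- till_drawer (a joint): How far the drawer is open, m: 0 = shut, front flush with the unit's face; 0.125 = fully open. It slides along the unit's x, against about 5 N of friction, and stays where it is left. A raised clip jams under the cover, so that it then stops about half open.
- drawer_front (a point): Centre of the drawer's flat front face, 239 wide and 57 high (8 to 65 above the desk), 10 thick; this point is 38 above the desk. Axes as the unit's (x into the unit). Behind it: 3 coin rolls lying in a row (tops 38 high), then a wall 40 high with the clips' hinges, then the two stacks, white and blue cards (left) and green ticket pads (right); side walls 56 high. Wholly fixed in the drawer.
- clip_left (a joint): Angle of the left clip, rad: 0 = flat on its stack; about 1.15 to 1.5 = standing up. It folds down backwards, away from the drawer front, into the unit's +x; 1 to 2 N at its foot turns it and it stays where it is left.
- clip_right (a joint): Angle of the right clip, the same.
- clip_left_hinge (a point): Hinge axis of the left black plastic clip (along the unit's y), 52 behind the drawer front face and 43 above the desk. This frame turns with the clip: its x runs along the arm from hinge to foot, its z is the normal of the face that looks up when flat and to the drawer front when standing. Arm 24 wide, 4 thick, ending 53 from the hinge in a foot bar 52 wide.
- clip_right_hinge (a point): The same of the right clip, 116 to the right of the left one.
- clip_left_foot (a point): Middle of the foot end of the left clip, 47 along the arm from the hinge, on the face that is pushed (45 above the desk when flat). Axes turn with the clip.
- clip_right_foot (a point): The same of the right clip.
- till_lock (a joint): How far the lock plunger is pushed in, m: 0 = out, 0.010 = fully in and locked. About 5 N, no spring: it stays in. Its bolt meets the drawer's side wall, and it goes in no more than about 4 mm, until the drawer is fully shut.
- lock_face (a point): Centre of the flat end of the lock plunger, a steel cylinder 18 across that stands 17 out of the face of the lock column (7 when pushed in), 45 above the desk and 126 to the right of the unit's middle. It is pushed along the unit's +x, which is this frame's x.
- key_bunch: Bunch of keys with a red tag, 84 x 118 x 8, lying loose on the unit's cover, towards its back. Origin: centre of the underside.
- mobile: Black phone, 159 x 77 x 8, loose on the desk left of the drawer. Origin: centre of the underside.
- mug: Blue and white mug, 78 across, 92 high, loose, further left. Origin: underside.
- remote: Dark remote control, 163 x 48 x 19, loose on the desk right of the unit. Origin: centre of the underside.

How it is judged (in metres and radians):
On the way, in this order (a step that is already met when the one before it is completed fails the run):
1. both clips are down flat on their stacks (value of joint each of clip_left, clip_right below 0.15 rad), for 0.2 s.
2. the drawer is fully shut (value of joint till_drawer below 0.003 m), for 0.2 s.
3. the lock plunger is in (value of joint till_lock above 0.008 m), for 0.2 s.
At the end, for the whole second after the job is handed in: Both clips within 0.15 rad of flat, drawer open by less than 3 mm, lock plunger in by more than 8 mm, keys, phone, mug and remote at rest within 15 mm of where they were (all of step 1 and value of joint till_drawer below 0.003 m and value of joint till_lock above 0.008 m and distance of each of key_bunch, mobile, mug, remote from where it was at the start of the episode below 0.015 m and linear speed of each of key_bunch, mobile, mug, remote below 0.02 m/s); the robot touches nothing.
It fails at once if the drawer is slammed (shutting faster than 0.4 m/s) (velocity of joint till_drawer below -0.4 m/s).
It fails at once if the keys, phone, mug or remote are shifted by more than 15 mm or lifted (distance of any of key_bunch, mobile, mug, remote from where it was at the start of the episode above 0.015 m).
It also fails if it takes over 64 s, if anything falls off the work surface, if the arm or the gripper's body presses on something with over 40 N, if the wrist force passes 120 N, or if a joint passes its speed limit or range.

## Working session

There is one attempt and no reset: what is moved stays moved. The work goes in short steps, Python scripts to look and compute and a shell command to move; the robot and the scene stay as the last step left them, time stands still between calls to the robot, and variables do not carry over. Pictures are saved under pics/ and viewed, and the job is handed in when it is done.

```bash
mkdir -p pics; ls
python3 - <<'E'
from workcell import arm
import cv2,numpy as np
print(arm.state(), arm.tip_extent)
for n in("scene","top"):
    d=arm.get_image(n); cv2.imwrite(f"pics/{n}0.png",d["img"][:,:,::-1]); np.savez(f"{n}0.npz",**d)
    print(n,d["camera_matrix"],d["view"])
E
```

```text
pics
{'time_s': 0.0, 'qpos': array([-7.27081598e+01,  5.01240552e+00,  1.00328914e+01,  9.50974921e+01,
        2.83699490e-04,  8.99995901e+01]), 'joint_velocities': array([-0.14055266, -0.02777833, -0.06777536,  0.03130382,  0.04166032,
        0.00249935]), 'tau': array([ 1.18870415e-03, -5.20388389e+01,  4.64804435e+01,  1.62467931e-02,
        1.21771741e-04,  1.71078443e-05]), 'tool_pos': array([ 0.16340868, -0.52490305,  0.20995655]), 'ee_rot': array([[ 9.54801016e-01,  2.97245461e-01, -3.94765234e-04],
       [ 2.97245723e-01, -9.54800152e-01,  1.28473957e-03],
       [ 4.96110080e-06, -1.34401292e-03, -9.99999097e-01]]), 'force': array([ 0.04179423,  0.37706077, -0.30593962]), 'wrist_torque': array([-0.02511655, -0.07018446,  0.06626199]), 'width': 1.001610429566954} 0.011
scene [[498.15532292   0.         281.91832888]
 [  0.         498.15532292 208.54208633]
 [  0.           0.           1.        ]] [[-0.73035246 -0.68277228  0.02018166  0.33338411]
 [-0.34579609  0.34409074 -0.87294136  0.32054591]
 [ 0.58907585 -0.64453361 -0.48740751  1.32115483]
 [ 0.          0.          0.          1.        ]]
top [[411.94653426   0.         276.65050155]
 [  0.         411.94653426 208.21427445]
 [  0.           0.           1.        ]] [[ 1.43408815e-02 -9.99897158e-01 -1.16318177e-04 -1.29831659e-01]
 [-9.97192684e-01 -1.42935426e-02 -7.35013345e-02  5.87691297e-01]
 [ 7.34921128e-02  1.17006556e-03 -9.97295112e-01  1.34996478e+00]
 [ 0.00000000e+00  0.00000000e+00  0.00000000e+00  1.00000000e+00]]
```

View pics/scene0.png

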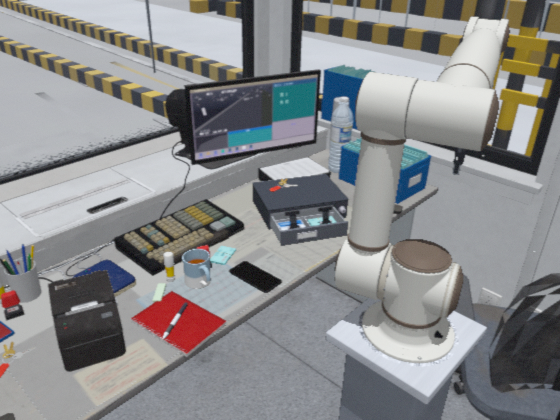

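View pics/top0.png

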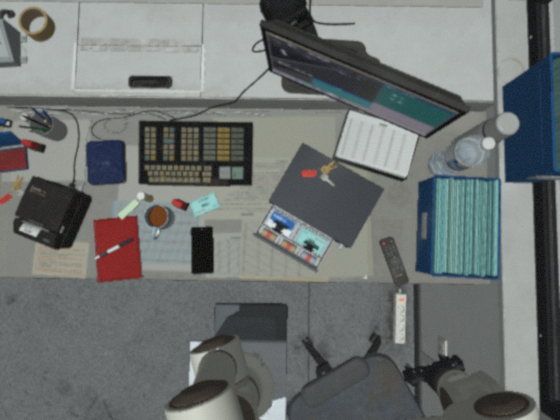

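The scene view shows the open drawer in front of the till around (310,220), with both clips up and the lock plunger near (343,210). The top view shows the till cover around (328,195), the drawer at (295,238), the phone at (202,250) and the remote at (394,261). I'll crop in and use depth.

```bash
cat > h.py <<'E'
import numpy as np,cv2
def cloud(d):
    K=d["camera_matrix"];V=d["view"];z=d["range_z"]
    v,u=np.mgrid[:z.shape[0],:z.shape[1]]
    p=np.stack([(u-K[0,2])/K[0,0]*z,(v-K[1,2])/K[1,1]*z,z],-1)
    return (p-V[:3,3])@V[:3,:3]
def proj(d,P):
    P=np.atleast_2d(P);c=P@d["view"][:3,:3].T+d["view"][:3,3];q=c@d["camera_matrix"].T
    return q[:,:2]/q[:,2:]
def ray(d,uv,h):
    K=d["camera_matrix"];V=d["view"];R=V[:3,:3]
    r=R.T@np.linalg.solve(K,np.array([uv[0],uv[1],1.]));c=-R.T@V[:3,3]
    return c+r*(h-c[2])/r[2]
E
python3 - <<'E'
from h import *
d=dict(np.load("top0.npz")); c=cloud(d)
m=((abs(c[...,2]-.084)<.008)).astype(np.uint8); m[:140]=0;m[260:]=0;m[:,:260]=0;m[:,390:]=0
m=cv2.morphologyEx(m,cv2.MORPH_CLOSE,np.ones((9,9)))
m=cv2.morphologyEx(m,cv2.MORPH_OPEN,np.ones((7,7)))
cs,_=cv2.findContours(m,0,2); k=max(cs,key=cv2.contourArea)
r=cv2.minAreaRect(k);b=cv2.boxPoints(r);print(r,b)
W=np.array([ray(d,p,.084) for p in b]);print(W, np.linalg.norm(np.diff(W,axis=0),axis=1), W.mean(0))
im=d["img"][:,:,::-1].copy()
cv2.polylines(im,[b.astype(int)],1,(0,0,255),1)
cv2.imwrite("pics/topc.png",cv2.resize(im[135:285,185:425],None,fx=3.3,fy=3.3,interpolation=2))
s=dict(np.load("scene0.npz"));im=s["img"][:,:,::-1]
cv2.imwrite("pics/scc.png",cv2.resize(im[165:265,225:365],None,fx=5.5,fy=5.5,interpolation=2))
E
```

```text
((325.6922912597656, 195.03846740722656), (95.25865936279297, 68.83927917480469), 29.744882583618164) [[267.2615  201.29231]
 [301.41537 141.52309]
 [384.12308 188.78462]
 [349.9692  248.55385]]
[[ 0.6065478  -0.09128007  0.084     ]
 [ 0.80107743 -0.19801826  0.084     ]
 [ 0.65192333 -0.4632344   0.084     ]
 [ 0.46061329 -0.35458164  0.084     ]] [0.2218892  0.30428037 0.22001126] [ 0.63004046 -0.27677859  0.084     ]
```

View pics/topc.png

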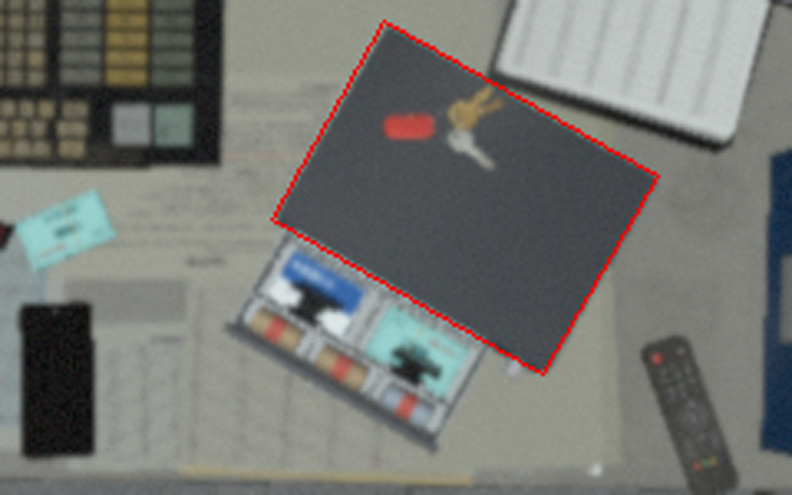

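View pics/scc.png

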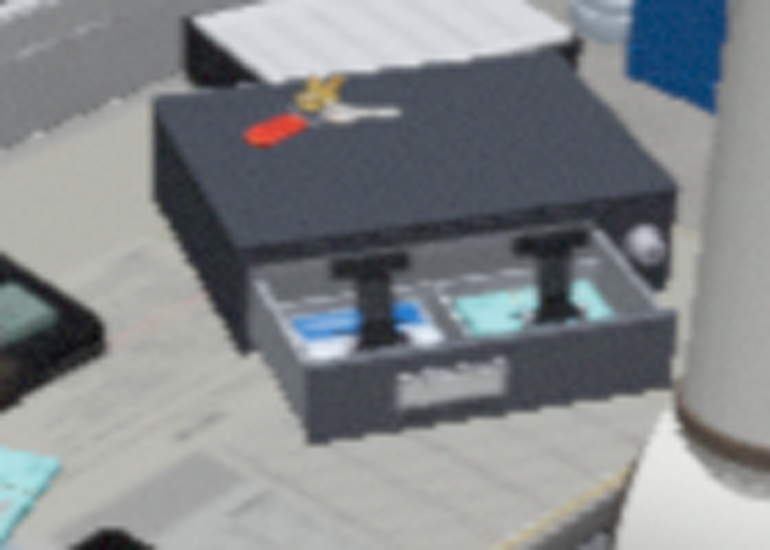

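```bash
cat >> h.py <<'E'
A=np.radians(-29.1); C=np.array([.630,-.277,0])
RU=np.array([[np.cos(A),-np.sin(A),0],[np.sin(A),np.cos(A),0],[0,0,1]])
def toU(P): return (np.asarray(P)-C)@RU
def toW(P): return np.asarray(P)@RU.T+C
E
python3 - <<'E'
from h import *
d=dict(np.load("top0.npz"))
for n,uv,h in [("frontL",(254.1,233.5),.065),("frontR",(316.8,270.8),.065),("lock",(340.6,246.5),.045)]:
    print(n,toU(ray(d,uv,h)))
for nm in("top","scene"):
    d=dict(np.load(nm+"0.npz")); c=toU(cloud(d)); z=c[...,2]
    reg=(c[...,0]<-118)&(d["range_z"]>0)
    reg=(d["range_z"]>0)&(c[...,0]<-.118)&(c[...,0]>-.26)&(abs(c[...,1])<.16)
    im=d["img"].astype(int); blk=im.max(-1)<45
    for s,lo,hi in(("L",.03,.15),("R",-.09,.03)):
        m=reg&blk&(z>.05)&(z<.12)&(c[...,1]>lo)&(c[...,1]<hi)
        p=c[m]; print(nm,s,len(p)); 
        if len(p):
            print(" med",np.median(p,0)," max z",np.percentile(z[m],97)); t=p[p[:,2]>np.percentile(p[:,2],60)]; print(" top",t.mean(0),t.min(0),t.max(0))
    f=reg&(z>.05)&(z<.07); p=c[f]; print(nm,"wall x pct",np.percentile(p[:,0],[1,5,50]),np.percentile(p[:,1],[1,5,95,99]))
    k=reg&(z>.02)&(z<.06)&(c[...,1]<-.105)&(c[...,1]>-.145);p=c[k];print("lock",len(p),p.min(0) if len(p) else"",p.mean(0) if len(p) else "",p.max(0) if len(p) else "")
    # cover box
    cv=(abs(z-.084)<.006)&(abs(c[...,0])<.15)&(abs(c[...,1])<.2)&(d["range_z"]>0);p=c[cv];print("cover",np.percentile(p,[0.5,99.5],axis=0),np.median(p[:,2]))
E
```

```text
frontL [-0.22046776  0.13680328  0.065     ]
frontR [-0.22339863 -0.09607872  0.065     ]
lock [-0.11702976 -0.12698777  0.045     ]
top L 13
 med [-0.16029725  0.07933801  0.08865945]  max z 0.0924233569768766
 top [-0.15817761  0.07770154  0.09169249] [-0.16013249  0.07222766  0.09107312] [-0.15666304  0.08511444  0.0924662 ]
top R 17
 med [-0.17051602 -0.03589537  0.08438671]  max z 0.09486342724645147
 top [-0.16639182 -0.03628414  0.09203684] [-0.16907107 -0.04029608  0.08913043] [-0.16359738 -0.03194837  0.09508264]
top wall x pct [-0.22977566 -0.22875558 -0.22159161] [-0.12698887 -0.0948487   0.13720935  0.13865481]
lock 16 [-0.12695831 -0.13303297  0.04870238] [-0.12268464 -0.12492482  0.05283365] [-0.11829569 -0.11713346  0.05983943]
cover [[-0.10817789 -0.14937432  0.07882429]
 [ 0.10901275  0.14917746  0.08983649]] 0.0850245001367998
scene L 23
 med [-0.1607084   0.08101465  0.08261356]  max z 0.0920441306389218
 top [-0.15927069  0.08036628  0.09045168] [-0.16437991  0.06510372  0.08769199] [-0.15732376  0.09666115  0.09262196]
scene R 34
 med [-0.16523095 -0.0359279   0.08687314]  max z 0.09425168704656674
 top [-0.16457519 -0.03058634  0.09137878] [-0.17235047 -0.04518924  0.08868899] [-0.15679989 -0.01714313  0.09428844]
scene wall x pct [-0.23125263 -0.22850018 -0.22167639] [-0.09312972 -0.08980216  0.1402495   0.14264406]
lock 15 [-0.12864772 -0.12878601  0.04029351] [-0.12152735 -0.12095205  0.04785075] [-0.11859423 -0.1127082   0.05620948]
cover [[-0.11168394 -0.1453371   0.07858177]
 [ 0.11399019  0.15348638  0.08990385]] 0.08531959159458645
```

```bash
cat > go.py <<'E'
import sys
from h import *
from scipy.spatial.transform import Rotation as Ro
from workcell import arm
def report(ux=None,uy=None,tipz=None):
    s=arm.state();R=s["ee_rot"];p=s["tool_pos"]
    Rt=np.column_stack([RU[:,0],-RU[:,1],[0,0,-1]])
    tip=p+R[:,2]*arm.tip_extent
    print("t",round(s["time_s"],2),"tipU",np.round(toU(tip)*1000,1),"F(unit)",np.round(RU.T@s["force"],2),"w",round(s["width"],3),"q",np.round(s["qpos"],1))
    tw=Ro.from_matrix(R.T@Rt).as_rotvec()/(2*np.pi); print("twist to align",np.round(tw,4))
    if ux is not None:
        T=toW(np.array([ux,uy,tipz])/1000)-Rt[:,2]*arm.tip_extent
        print("offset",np.round(R.T@(T-p)/.5,4),"dist mm",np.linalg.norm(T-p)*1000,"world",T)
a=[float(x) for x in sys.argv[1:]]
report(*a)
E
python3 go.py -200 79 190
```

```text
t 0.1 tipU [-287.1 -443.5  199.1] F(unit) [ 0.78 -0.32 -0.13] w 1.001 q [-72.7   5.   10.   95.1   0.   90. ]
twist to align [-2.000e-04  1.000e-04  1.289e-01]
offset [ 0.8769 -0.5947  0.0188] dist mm 529.831629038567 world [ 0.49366605 -0.11070492  0.201     ]
```

```bash
python3 -m pendant '[{"twist":[0,0,0.02],"offset":[0.07,-0.05,0],"grip":1},{"twist":[0,0,0.04],"offset":[0.14,-0.1,0],"grip":1},{"twist":[0,0,0.06],"offset":[0.21,-0.15,0],"grip":1},{"twist":[0,0,0.08],"offset":[0.28,-0.19,0],"grip":1},{"twist":[0,0,0.1],"offset":[0.35,-0.23,0],"grip":1}]' 20; python3 go.py -200 79 190
```

```text
time_s: 0.52
tool_pos: [0.2846, -0.3755, 0.2105]
ee_rot: [[0.962, -0.273, -0.0], [-0.273, -0.962, 0.0], [-0.0, -0.0, -1.0]]
force: [0.7, -0.7, -0.6]
width: 0.299
t 0.52 tipU [-253.9 -254.   199.5] F(unit) [ 0.99 -0.28 -0.56] w 0.299 q [-52.8  -5.8  -0.6  95.2   0.  143. ]
twist to align [-0.      0.      0.0368]
offset [ 0.2575 -0.6237  0.0191] dist mm 337.5155477290167 world [ 0.49366605 -0.11070492  0.201     ]
```

```bash
sed -i 's/\[RU\[:,0\],-RU\[:,1\],/[-RU[:,0],RU[:,1],/' go.py; python3 -m pendant '[{"twist":[0,0,-0.1],"offset":[0.04,-0.07,0],"grip":1},{"twist":[0,0,-0.1],"offset":[0.07,-0.14,0],"grip":1},{"twist":[0,0,-0.1],"offset":[0.1,-0.21,0],"grip":1},{"twist":[0,0,-0.1],"offset":[0.13,-0.28,0],"grip":1},{"twist":[0,0,-0.1],"offset":[0.16,-0.35,0],"grip":1}]' 20; python3 go.py -200 79 190
```

```text
time_s: 0.93
tool_pos: [0.4087, -0.2282, 0.2106]
ee_rot: [[0.936, 0.353, -0.0], [0.353, -0.936, 0.0], [-0.0, -0.0, -1.0]]
force: [1.2, -1.5, 0.3]
width: 0.001
t 0.93 tipU [-217.2  -65.   199.6] F(unit) [ 1.76 -0.73  0.29] w 0.001 q [-29.2  -6.2  -1.   95.2  -0.  130.2]
twist to align [-0.     -0.     -0.3618]
offset [ 0.2419 -0.1599  0.0191] dist mm 145.30607474805228 world [ 0.49366605 -0.11070492  0.201     ]
```

```bash
python3 -m pendant '[{"twist":[0,0,-0.1],"offset":[0,0,0],"grip":1},{"twist":[0,0,-0.1],"offset":[0,0,0],"grip":1},{"twist":[0,0,-0.1],"offset":[0,0,0],"grip":1},{"twist":[0,0,-0.1],"offset":[0,0,0],"grip":1},{"twist":[0,0,-0.1],"offset":[0,0,0],"grip":1}]' 20; python3 go.py -200 79 190
```

```text
time_s: 1.35
tool_pos: [0.4079, -0.2297, 0.2104]
ee_rot: [[0.552, 0.834, -0.001], [0.834, -0.552, 0.0], [-0.0, -0.001, -1.0]]
force: [-0.4, 0.3, -0.8]
width: 0.002
t 1.35 tipU [-217.1  -66.6  199.4] F(unit) [-0.47  0.1  -0.76] w 0.002 q [-29.4  -6.1  -1.   95.2  -0.   94.1]
twist to align [-1.000e-04 -1.000e-04 -2.623e-01]
offset [0.293  0.0116 0.0187] dist mm 146.9278191627829 world [ 0.49366605 -0.11070492  0.201     ]
```

```bash
python3 -m pendant '[{"twist":[0,0,-0.1],"offset":[0,0,0],"grip":1},{"twist":[0,0,-0.1],"offset":[0,0,0],"grip":1},{"twist":[0,0,-0.1],"offset":[0,0,0],"grip":1},{"twist":[0,0,-0.1],"offset":[0,0,0],"grip":1},{"twist":[0,0,-0.1],"offset":[0,0,0],"grip":1}]' 20; python3 go.py -200 79 190
```

```text
time_s: 1.77
tool_pos: [0.4078, -0.2298, 0.2104]
ee_rot: [[-0.04, 0.999, -0.001], [0.999, 0.04, 0.0], [0.0, -0.001, -1.0]]
force: [-0.3, -0.3, -0.7]
width: 0.001
t 1.77 tipU [-217.1  -66.8  199.4] F(unit) [-0.15 -0.41 -0.66] w 0.001 q [-29.4  -6.2  -1.   95.2   0.   58.3]
twist to align [-1.000e-04 -1.000e-04 -1.629e-01]
offset [0.2313 0.181  0.0187] dist mm 147.13642301066002 world [ 0.49366605 -0.11070492  0.201     ]
```

```bash
python3 -m pendant '[{"twist":[0,0,-0.163],"offset":[0.05,0.04,0],"grip":1},{"twist":[0,0,-0.163],"offset":[0.1,0.08,0],"grip":1},{"twist":[0,0,-0.163],"offset":[0.15,0.12,0.01],"grip":1},{"twist":[0,0,-0.163],"offset":[0.2,0.16,0.02],"grip":1},{"twist":[0,0,-0.163],"offset":[0.231,0.181,0.019],"grip":1}]' 20; python3 go.py -200 79 110
```

```text
time_s: 2.18
tool_pos: [0.4955, -0.1092, 0.1996]
ee_rot: [[-0.618, 0.787, -0.002], [0.787, 0.618, 0.001], [0.002, -0.001, -1.0]]
force: [0.4, -0.4, 0.1]
width: -0.0
t 2.18 tipU [-199.2   81.2  188.6] F(unit) [ 0.5  -0.13  0.08] w -0.0 q [-12.4  -1.    2.7  93.8   0.   39.4]
twist to align [-0.0001 -0.0003 -0.0632]
offset [-0.0004 -0.0045  0.1572] dist mm 78.64283833699 world [ 0.49366605 -0.11070492  0.121     ]
```

```bash
python3 -m pendant '[{"twist":[0,0,-0.063],"offset":[0,0,0],"grip":1},{"twist":[0,0,-0.063],"offset":[0,0,0],"grip":1},{"twist":[0,0,-0.063],"offset":[0,0,0],"grip":1},{"twist":[0,0,-0.063],"offset":[0,0,0],"grip":1},{"twist":[0,0,-0.063],"offset":[0,0,0],"grip":1}]' 20; python3 go.py -195 79 86
```

```text
time_s: 2.6
tool_pos: [0.4944, -0.1114, 0.2009]
ee_rot: [[-0.869, 0.496, -0.001], [0.496, 0.869, 0.0], [0.001, -0.0, -1.0]]
force: [1.2, 0.1, -0.5]
width: -0.001
t 2.6 tipU [-199.    78.7  189.9] F(unit) [ 1.03  0.65 -0.46] w -0.001 q [-12.7  -1.1   2.7  93.9   0.   17. ]
twist to align [-0.     -0.0001 -0.0017]
offset [-0.0081  0.0006  0.2078] dist mm 104.00493083354957 world [ 0.49803491 -0.1131366   0.097     ]
```

```bash
python3 -m pendant '[{"twist":[0,0,-0.002],"offset":[-0.002,0,0.06],"grip":1},{"twist":[0,0,-0.002],"offset":[-0.004,0,0.12],"grip":1},{"twist":[0,0,-0.002],"offset":[-0.008,0,0.17],"grip":1},{"twist":[0,0,-0.002],"offset":[-0.008,0,0.2],"grip":1},{"twist":[0,0,-0.002],"offset":[-0.008,0,0.207],"grip":1}]' 20; python3 go.py -160 79 84
python3 - <<'E'
from h import *
from workcell import arm
d=arm.get_image("scene");cv2.imwrite("pics/s1.png",cv2.resize(d["img"][115:265,205:405,::-1],None,fx=4,fy=4,interpolation=2))
E
```

```text
time_s: 3.02
tool_pos: [0.4964, -0.1133, 0.0945]
ee_rot: [[-0.874, 0.487, -0.004], [0.487, 0.874, 0.001], [0.004, -0.001, -1.0]]
force: [-0.6, -0.3, -0.6]
width: -0.003
t 3.02 tipU [-196.4   78.1   83.5] F(unit) [-0.37 -0.58 -0.62] w -0.003 q [-12.9  -1.   -9.   82.4  -0.   16.3]
twist to align [-0.0002 -0.0007 -0.    ]
offset [-0.0728  0.0019 -0.0013] dist mm 36.40968178303342 world [ 0.52861694 -0.13015833  0.095     ]
```

View pics/s1.png

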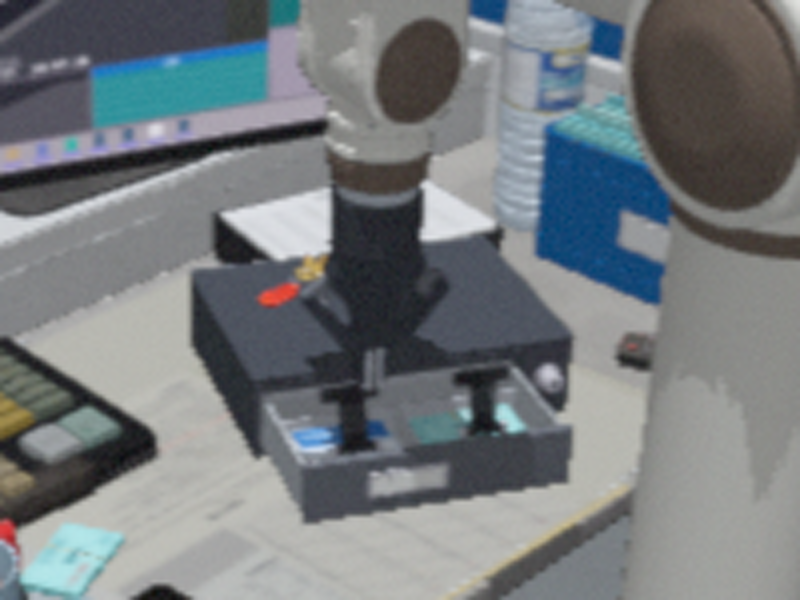

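```bash
python3 - <<'E'
from h import *
from workcell import arm
d=arm.get_image("scene")
for n,P in [("tip",(-196,78,83.5)),("tipfront",(-207,78,83.5)),("footL",(-160,79,92)),("hingeL",(-177,79,43)),("hingeR",(-177,-37,43)),("drawfront",(-229,21,38)),("lock",(-127,-126,45))]:
    p=proj(d,toW(np.array(P)/1000))[0]; print(n,p,(p-[205,115])*4)
t=arm.get_image("top");cv2.imwrite("pics/t1.png",cv2.resize(t["img"][150:290,225:375,::-1],None,fx=4,fy=4,interpolation=2))
c=toU(cloud(d))
for r in range(196,230,2): print(r,[tuple((c[r,q]*1000).astype(int)) for q in (292,296,299,303)])
E
python3 go.py
```

```text
tip [296.9981078  219.69154342] [367.99243121 418.76617369]
tipfront [298.1066224  221.32507196] [372.42648961 425.30028783]
footL [293.2524776  212.31352067] [353.0099104  389.25408267]
hingeL [294.43515007 227.32902421] [357.7406003  449.31609686]
hingeR [326.29862047 222.50923632] [485.19448186 430.03694527]
drawfront [315.97435696 233.9500944 ] [443.89742783 475.80037761]
lock [344.12567665 211.6318005 ] [556.50270661 386.52720201]
196 [(np.int64(-193), np.int64(97), np.int64(173)), (np.int64(-207), np.int64(88), np.int64(179)), (np.int64(-201), np.int64(76), np.int64(174)), (np.int64(-201), np.int64(62), np.int64(172))]
198 [(np.int64(-203), np.int64(100), np.int64(171)), (np.int64(-207), np.int64(88), np.int64(172)), (np.int64(-207), np.int64(78), np.int64(170)), (np.int64(-196), np.int64(60), np.int64(162))]
200 [(np.int64(-206), np.int64(101), np.int64(166)), (np.int64(-207), np.int64(88), np.int64(164)), (np.int64(-203), np.int64(76), np.int64(161)), (np.int64(-73), np.int64(12), np.int64(84))]
202 [(np.int64(-78), np.int64(55), np.int64(85)), (np.int64(-201), np.int64(85), 
[... 2009 characters left out ...]
-174), np.int64(87), np.int64(55)), (np.int64(-176), np.int64(73), np.int64(55)), (np.int64(-147), np.int64(51), np.int64(34)), (np.int64(-153), np.int64(39), np.int64(36))]
226 [(np.int64(-176), np.int64(87), np.int64(49)), (np.int64(-179), np.int64(74), np.int64(48)), (np.int64(-175), np.int64(61), np.int64(44)), (np.int64(-164), np.int64(43), np.int64(35))]
228 [(np.int64(-169), np.int64(85), np.int64(37)), (np.int64(-210), np.int64(85), np.int64(61)), (np.int64(-223), np.int64(80), np.int64(68)), (np.int64(-221), np.int64(65), np.int64(64))]
t 3.17 tipU [-194.7   78.7   87.5] F(unit) [ 0.4  -0.25  0.52] w 0.001 q [-12.8  -1.1  -8.6  82.5   0.   16.1]
twist to align [0.     0.0001 0.0003]
```

View pics/t1.png

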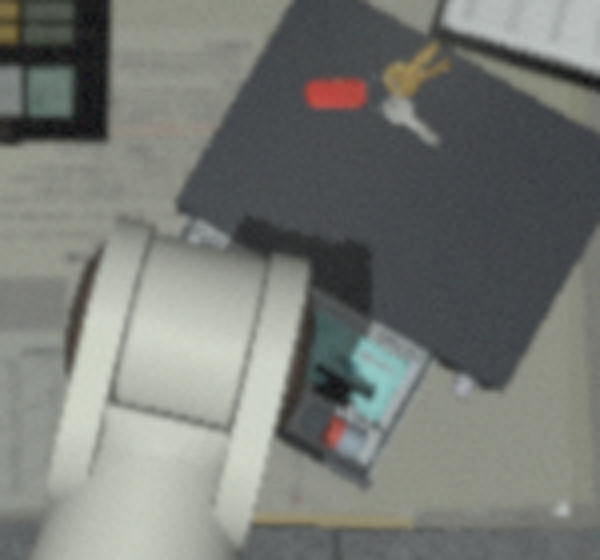

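The predicted tip pixel is (298,221), but the visible finger ends near row 211. I'll zoom in to resolve this mismatch before touching anything.

Run:
```python
from h import *
from workcell import arm
d=arm.get_image("scene")
cv2.imwrite("pics/s2.png",cv2.resize(d["img"][160:235,260:345,::-1],None,fx=8,fy=8,interpolation=0))
c=toU(cloud(d));
for z in (83,95,107,120,160,175): print(z,proj(d,toW(np.array((-206,78,z))/1000)))
for r in range(150,214,4):
    m=(abs(c[r,:,0]+.2)<.05)&(c[r,:,2]>.1); q=np.where(m)[0]
    if len(q): print(r,q.min(),q.max(),np.round(c[r,q][:,2].mean()*1000),np.round(c[r,q].min(0)*1000),np.round(c[r,q].max(0)*1000))
```

```text
83 [[297.99987705 221.30666672]]
95 [[298.13140924 218.15552562]]
107 [[298.26388743 214.98172109]]
120 [[298.40848487 211.51757315]]
160 [[298.86058056 200.68663268]]
175 [[299.03296885 196.5566943 ]]
150 286 543 311.0 [-236. -838.  232.] [-172.  120.  348.]
154 286 542 281.0 [-236. -838.  201.] [-152.  122.  335.]
158 287 540 252.0 [-235. -840.  187.] [-151.  119.  322.]
162 287 539 238.0 [-239. -839.  172.] [-153.  115.  305.]
166 287 538 226.0 [-233. -845.  156.] [-155.  118.  294.]
170 286 537 197.0 [-233. -842.  143.] [-154.  119.  281.]
174 286 536 182.0 [-238. -839.  135.] [-152.  118.  269.]
178 286 533 178.0 [-249. -818.  118.] [-154.  118.  255.]
182 285 515 182.0 [-248. -743.  100.] [-160.  123.  233.]
186 278 515 189.0 [-249. -754.  101.] [-180.  142.  220.]
190 281 521 183.0 [-249. -775.  100.] [-183.  137.  208.]
194 284 309 183.0 [-212.   44.  171.] [-181.  130.  193.]
198 288 306 169.0 [-208.   52.  163.] [-196.  115.  175.]
202 292 301 151.0 [-204.   66.  146.] [-184.   94.  154.]
206 292 301 138.0 [-208.   68.  135.] [-192.   98.  145.]
210 295 299 124.0 [-205.   74.  121.] [-196.   86.  126.]
```

View pics/s2.png

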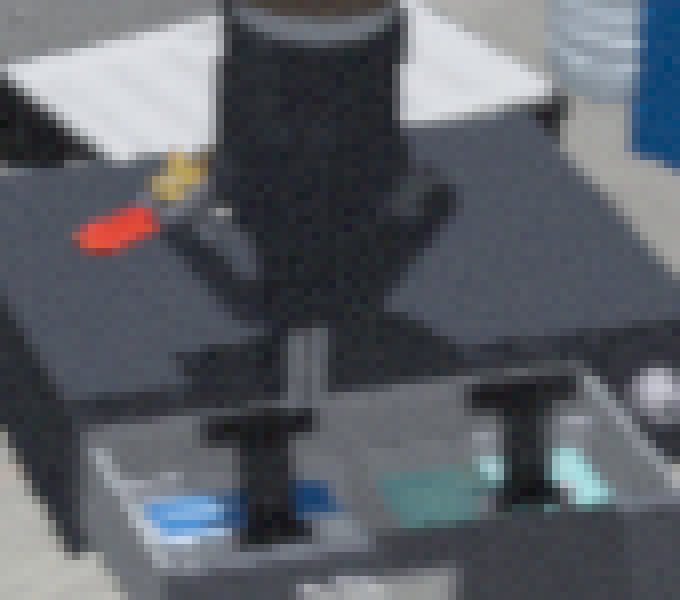

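The finger visibly ends at about (298,210.6), where the depth reads z≈120 mm. The reported pose says the tip is at 87 mm, although x and y agree. At x=-195 there is room to go down (coin roll tops at 38), so I'll lower 25 mm and compare again.

```bash
python3 -m pendant '[{"twist":[0,0,0],"offset":[0,0,0.02],"grip":1},{"twist":[0,0,0],"offset":[0,0,0.04],"grip":1},{"twist":[0,0,0],"offset":[0,0,0.05],"grip":1},{"twist":[0,0,0],"offset":[0,0,0.05],"grip":1}]' 20; python3 go.py
python3 - <<'E'
from h import *
from workcell import arm
d=arm.get_image("scene")
cv2.imwrite("pics/s3.png",cv2.resize(d["img"][160:235,260:345,::-1],None,fx=8,fy=8,interpolation=0))
c=toU(cloud(d));
for r in range(198,226,2):
    q=range(294,302); print(r,[tuple(int(1000*x) for x in c[r,k]) for k in q if c[r,k,0]<-.185])
E
```

```text
time_s: 3.55
tool_pos: [0.4972, -0.1133, 0.0711]
ee_rot: [[-0.876, 0.483, -0.002], [0.483, 0.876, 0.0], [0.002, -0.001, -1.0]]
force: [1.0, -0.2, -0.5]
width: 0.004
t 3.55 tipU [-195.7   78.5   60.1] F(unit) [ 0.96  0.36 -0.55] w 0.004 q [-12.8  -0.8 -11.3  79.6  -0.   16.1]
twist to align [-0.0001 -0.0003  0.0006]
198 [(-210, 96, 174), (-209, 92, 173), (-213, 90, 175), (-211, 86, 174), (-200, 79, 167), (-205, 77, 169), (-209, 75, 171), (-213, 73, 173)]
200 [(-212, 97, 168), (-210, 92, 167), (-207, 88, 164), (-213, 87, 167), (-193, 76, 155), (-204, 76, 161), (-207, 74, 162), (-207, 71, 162)]
202 [(-209, 95, 159), (-206, 91, 157), (-207, 88, 157), (-209, 85, 158), (-206, 77, 155), (-208, 74, 156), (-205, 70, 153)]
204 [(-206, 94, 150), (-197, 87, 144), (-207, 87, 149), (-207, 84, 149), (-196, 77, 142), (-208, 78, 149), (-209, 74, 149), (-200, 68, 143)]
206 [(-203, 92, 141), (-1526, 576, 917), (-199, 84, 137), (-204, 82, 140), (-200, 78, 137), (-209, 78, 142), (-205, 73, 139), (-203, 68, 137)]
208 [(-205, 93, 134), (-208, 91, 136), (-203, 85, 133), (-202, 82, 131), (-200, 77, 129), (-198, 73, 128), (-203, 71, 130), (-196, 65, 126)]
210 [(-203, 92, 126), (-203, 89, 126), (-207, 87, 127), (-201, 81, 123), (-206, 79, 126), (-1526, 576, 917), (-198, 69, 120), (-198, 66, 119)]
212 [(-202, 91, 118), (-205, 89, 119), (-199, 83, 115), (-205, 82, 118), (-206, 79, 118), (-200, 73, 114), (-193, 67, 109)]
214 [(-195, 89, 106), (-201, 87, 109), (-205, 85, 111), (-205, 82, 110), (-202, 77, 108), (-208, 76, 111), (-205, 71, 109)]
216 [(-194, 88, 98), (-202, 87, 102), (-199, 83, 100), (-202, 80, 101), (-202, 77, 100), (-204, 74, 101)]
218 [(-203, 88, 95), (-203, 84, 95)]
220 []
222 []
224 []
```

View pics/s3.png

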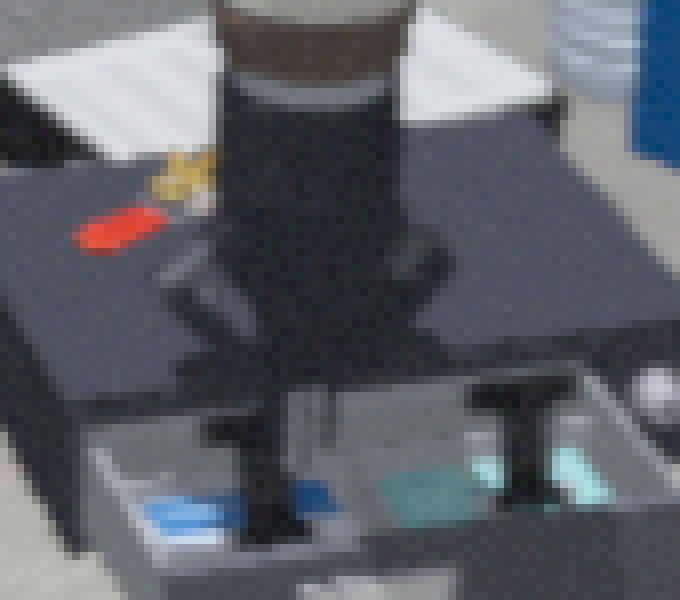

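The tip now shows at about (299,218) with depth z≈95 mm, against 60 mm reported. So the real fingertip is consistently about 34 mm higher than the state says, and x and y agree. I'll work with that correction, confirm it by contact when the clip lies flat (45 mm), and keep watching the forces.

```bash
sed -i 's|print("t",round|tip=tip+[0,0,.034]; print("t",round|; s|-Rt\[:,2\]\*arm.tip_extent|-Rt[:,2]*arm.tip_extent-np.array([0,0,.034])|' go.py
python3 -m pendant '[{"twist":[0,0,0],"offset":[0,0,0.012],"grip":1},{"twist":[0,0,0],"offset":[0,0,0.024],"grip":1},{"twist":[0,0,0],"offset":[-0.016,0,0.024],"grip":1},{"twist":[0,0,0],"offset":[-0.028,0,0.024],"grip":1},{"twist":[0,0,0],"offset":[-0.04,0,0.024],"grip":1}]' 20; python3 go.py -163.6 79 77
```

```text
time_s: 4.02
tool_pos: [0.5163, -0.1235, 0.0608]
ee_rot: [[-0.876, 0.483, 0.0], [0.483, 0.876, -0.0], [-0.0, 0.0, -1.0]]
force: [0.6, -0.6, -0.2]
width: -0.001
t 4.02 tipU [-174.    78.8   83.8] F(unit) [ 0.85 -0.22 -0.22] w -0.001 q [-13.5   2.1  -9.5  78.4  -0.   15.4]
twist to align [0.     0.0001 0.0006]
offset [-0.0207  0.0002  0.0137] dist mm 12.409761553876098 world [ 0.52547136 -0.12840753  0.054     ]
```

```bash
python3 -m pendant '[{"twist":[0,0,0],"offset":[-0.01,0,0.004],"grip":1},{"twist":[0,0,0],"offset":[-0.021,0,0.014],"grip":1},{"twist":[0,0,0],"offset":[-0.03,0,0.023],"grip":1},{"twist":[0,0,0],"offset":[-0.039,0,0.032],"grip":1},{"twist":[0,0,0],"offset":[-0.039,0,0.032],"grip":1}]' 20; python3 go.py -148.5 79 57;python3 - <<'E'
from h import *
from workcell import arm
d=arm.get_image("scene")
cv2.imwrite("pics/s4.png",cv2.resize(d["img"][160:235,260:345,::-1],None,fx=8,fy=8,interpolation=0))
E
```

```text
time_s: 4.43
tool_pos: [0.5327, -0.1328, 0.0433]
ee_rot: [[-0.876, 0.483, -0.001], [0.483, 0.876, 0.0], [0.001, -0.0, -1.0]]
force: [0.2, -0.1, -1.3]
width: -0.004
t 4.43 tipU [-155.2   78.7   66.3] F(unit) [ 0.23 -0.01 -1.31] w -0.004 q [-14.    5.   -8.4  76.7  -0.   14.9]
twist to align [-0.0001 -0.0002  0.0006]
offset [-0.0134  0.0006  0.0185] dist mm 11.42107753297505 world [ 0.53866532 -0.13575119  0.034     ]
```

View pics/s4.png

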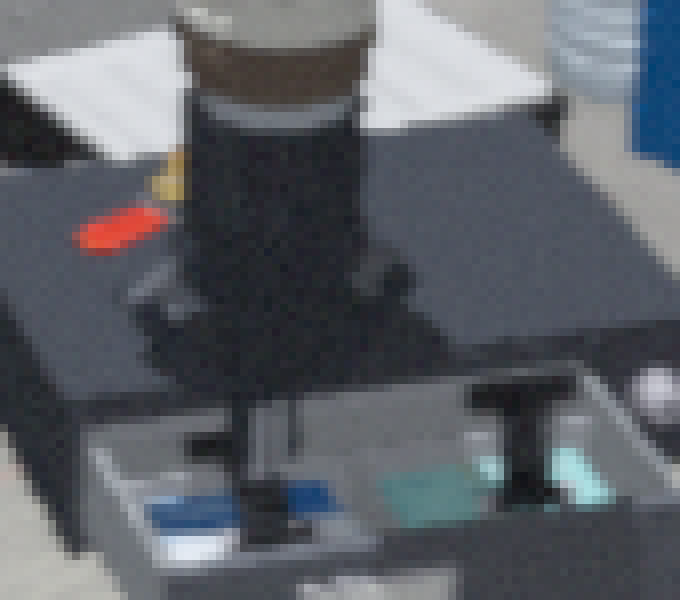

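```bash
python3 -m pendant '[{"twist":[0,0,0],"offset":[-0.007,0,0.01],"grip":1},{"twist":[0,0,0],"offset":[-0.013,0,0.019],"grip":1},{"twist":[0,0,0],"offset":[-0.016,0,0.028],"grip":1},{"twist":[0,0,0],"offset":[-0.018,0,0.036],"grip":1},{"twist":[0,0,0],"offset":[-0.018,0,0.036],"grip":1}]' 20; python3 go.py -146 79 46
```

```text
time_s: 4.9
tool_pos: [0.5402, -0.1368, 0.0256]
ee_rot: [[-0.876, 0.483, -0.001], [0.483, 0.876, 0.0], [0.001, -0.0, -1.0]]
force: [0.2, 0.0, -0.5]
width: -0.0
t 4.9 tipU [-146.6   78.8   48.6] F(unit) [ 0.19  0.16 -0.49] w -0.0 q [-14.2   6.5  -8.7  74.8  -0.   14.7]
twist to align [-0.     -0.0002  0.0006]
offset [-0.0012  0.0004  0.0051] dist mm 2.6455993154964075 world [ 0.54084975 -0.13696703  0.023     ]
```

```bash
python3 -m pendant '[{"twist":[0,0,0],"offset":[0,0,0.003],"grip":1},{"twist":[0,0,0],"offset":[0,0,0.006],"grip":1},{"twist":[0,0,0],"offset":[0,0,0.008],"grip":1},{"twist":[0,0,0],"offset":[0,0,0.008],"grip":1}]' 20; python3 go.py
python3 - <<'E'
from h import *
from workcell import arm
d=arm.get_image("scene")
cv2.imwrite("pics/s5.png",cv2.resize(d["img"][160:235,260:345,::-1],None,fx=8,fy=8,interpolation=0))
E
```

```text
time_s: 5.23
tool_pos: [0.5407, -0.137, 0.0242]
ee_rot: [[-0.876, 0.483, 0.001], [0.483, 0.876, -0.001], [-0.001, 0.0, -1.0]]
force: [-4.1, 0.4, 8.9]
width: -0.0
t 5.23 tipU [-146.1   78.9   47.2] F(unit) [-3.78 -1.6   8.94] w -0.0 q [-14.2   6.5  -8.9  74.5  -0.   14.7]
twist to align [0.     0.0002 0.0006]
```

View pics/s5.png

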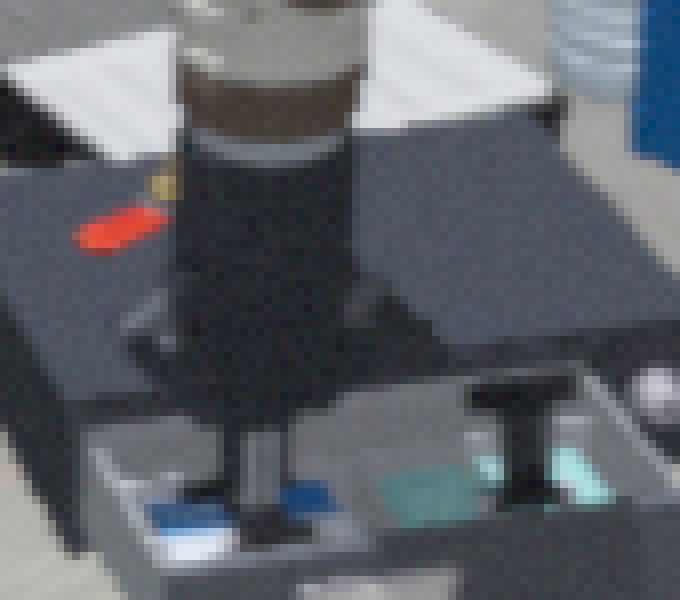

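Contact is at about 47 mm on the corrected scale with 9 N, and the foot looks flat at about (285,221). That confirms the height correction at roughly 32 mm. Next I'll lift and move to the right clip.

```bash
python3 -m pendant '[{"twist":[0,0,0],"offset":[0.01,0,-0.03],"grip":1},{"twist":[0,0,0],"offset":[0.03,0,-0.08],"grip":1},{"twist":[0,0,0],"offset":[0.06,0,-0.13],"grip":1},{"twist":[0,0,0],"offset":[0.09,0,-0.13],"grip":1},{"twist":[0,0,0],"offset":[0.1,0,-0.13],"grip":1}]' 20; python3 go.py -197 -36 110
python3 - <<'E'
from h import *
from workcell import arm
d=arm.get_image("scene")
cv2.imwrite("pics/s6.png",cv2.resize(d["img"][160:235,260:345,::-1],None,fx=8,fy=8,interpolation=0))
E
```

```text
time_s: 5.7
tool_pos: [0.4965, -0.1123, 0.0895]
ee_rot: [[-0.876, 0.483, 0.003], [0.483, 0.876, -0.001], [-0.003, 0.001, -1.0]]
force: [-0.4, -1.1, -0.8]
width: 0.002
t 5.7 tipU [-196.7   79.   112.5] F(unit) [ 0.2  -1.12 -0.85] w 0.002 q [-12.8  -1.5  -9.9  81.4   0.   16.1]
twist to align [0.0001 0.0004 0.0007]
offset [ 0.0014 -0.2299  0.0048] dist mm 114.98772349056192 world [ 0.4403588  -0.21264773  0.087     ]
```

View pics/s6.png

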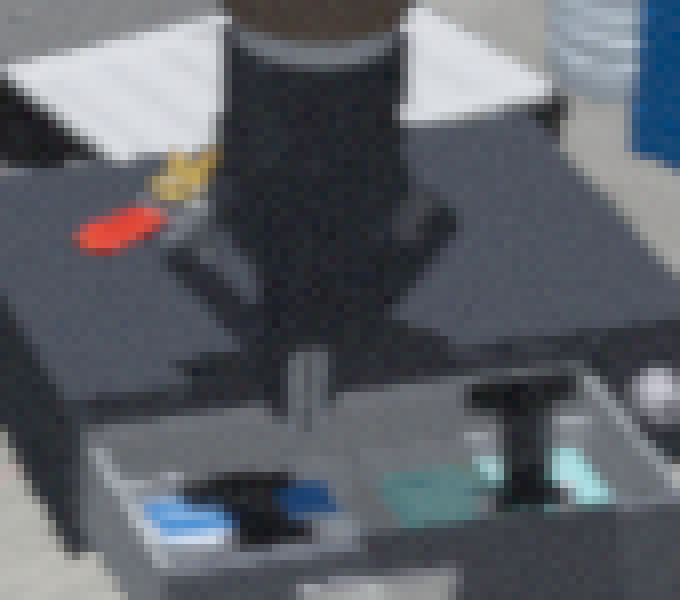

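The left clip now lies flat on the cards, with its foot at about (290,221). The drawer hasn't moved. I'll go to the right clip next.

```bash
python3 -m pendant '[{"twist":[0,0,0],"offset":[0,-0.06,0],"grip":1},{"twist":[0,0,0],"offset":[0,-0.12,0],"grip":1},{"twist":[0,0,0],"offset":[0,-0.18,0],"grip":1},{"twist":[0,0,0],"offset":[0,-0.23,0],"grip":1},{"twist":[0,0,0],"offset":[0,-0.23,0],"grip":1}]' 20; python3 go.py -197 -36 84
```

```text
time_s: 6.17
tool_pos: [0.4395, -0.2163, 0.0867]
ee_rot: [[-0.874, 0.485, -0.002], [0.485, 0.874, -0.0], [0.001, -0.001, -1.0]]
force: [-0.3, 0.6, -0.0]
width: 0.004
t 6.17 tipU [-196.   -39.7  109.7] F(unit) [-0.54  0.35 -0.04] w 0.004 q [-26.2  -3.8 -12.5  81.4  -0.1   2.9]
twist to align [-0.0002 -0.0002  0.0002]
offset [0.002  0.0074 0.0514] dist mm 25.96946920180536 world [ 0.4403588  -0.21264773  0.061     ]
```

```bash
python3 -m pendant '[{"twist":[0,0,0],"offset":[0,0,0.02],"grip":1},{"twist":[0,0,0],"offset":[0,0,0.04],"grip":1},{"twist":[0,0,0],"offset":[0,0,0.055],"grip":1},{"twist":[0,0,0],"offset":[0,0,0.055],"grip":1}]' 20; python3 go.py -177 -36 84
```

```text
time_s: 6.5
tool_pos: [0.4404, -0.2121, 0.0573]
ee_rot: [[-0.876, 0.482, -0.003], [0.482, 0.876, 0.002], [0.004, -0.0, -1.0]]
force: [-0.0, -0.3, -0.2]
width: 0.002
t 6.5 tipU [-197.3  -35.5   80.3] F(unit) [ 0.13 -0.27 -0.24] w 0.002 q [-25.7  -3.3 -15.3  78.3   0.    3.1]
twist to align [-0.     -0.0006  0.0008]
offset [-0.0405 -0.0011 -0.0075] dist mm 20.586727113693247 world [ 0.45783424 -0.22237444  0.061     ]
```

```bash
python3 -m pendant '[{"twist":[0,0,0],"offset":[-0.01,0,0],"grip":1},{"twist":[0,0,0],"offset":[-0.02,0,0],"grip":1},{"twist":[0,0,0],"offset":[-0.03,0,0],"grip":1},{"twist":[0,0,0],"offset":[-0.04,0,0],"grip":1},{"twist":[0,0,0],"offset":[-0.05,0,0],"grip":1}]' 20; python3 go.py -154 -36 68
```

```text
time_s: 6.92
tool_pos: [0.4637, -0.2257, 0.0604]
ee_rot: [[-0.876, 0.483, 0.0], [0.483, 0.876, 0.0], [-0.0, 0.0, -1.0]]
force: [-1.5, 1.2, 0.5]
width: 0.002
t 6.92 tipU [-170.3  -36.    83.4] F(unit) [-1.91  0.25  0.47] w 0.002 q [-26.    0.  -11.7  78.3   0.    2.9]
twist to align [0.     0.     0.0007]
offset [-0.0326 -0.0001  0.0307] dist mm 22.391535634750923 world [ 0.477931   -0.23356015  0.045     ]
```

```bash
python3 -m pendant '[{"twist":[0,0,0],"offset":[-0.01,0,0.006],"grip":1},{"twist":[0,0,0],"offset":[-0.02,0,0.015],"grip":1},{"twist":[0,0,0],"offset":[-0.028,0,0.024],"grip":1},{"twist":[0,0,0],"offset":[-0.036,0,0.032],"grip":1},{"twist":[0,0,0],"offset":[-0.036,0,0.032],"grip":1}]' 20; python3 go.py -148.5 -36 57
```

```text
time_s: 7.33
tool_pos: [0.4789, -0.2343, 0.0429]
ee_rot: [[-0.876, 0.483, -0.001], [0.483, 0.876, 0.001], [0.001, -0.0, -1.0]]
force: [-0.2, 0.1, 0.2]
width: -0.001
t 7.33 tipU [-152.8  -36.2   65.9] F(unit) [-0.18 -0.01  0.17] w -0.001 q [-26.1   2.9 -10.7  76.5  -0.    2.8]
twist to align [-0.     -0.0002  0.0006]
offset [-0.0086  0.0003  0.0178] dist mm 9.88084931614713 world [ 0.48273675 -0.236235    0.034     ]
```

```bash
python3 -m pendant '[{"twist":[0,0,0],"offset":[-0.005,0,0.01],"grip":1},{"twist":[0,0,0],"offset":[-0.009,0,0.018],"grip":1},{"twist":[0,0,0],"offset":[-0.012,0,0.026],"grip":1},{"twist":[0,0,0],"offset":[-0.014,0,0.034],"grip":1},{"twist":[0,0,0],"offset":[-0.014,0,0.034],"grip":1}]' 20; python3 go.py -146 -36 46
```

```text
time_s: 7.75
tool_pos: [0.4847, -0.2374, 0.0262]
ee_rot: [[-0.876, 0.483, -0.001], [0.483, 0.876, 0.0], [0.001, -0.0, -1.0]]
force: [-0.5, 0.4, -0.5]
width: -0.001
t 7.75 tipU [-146.2  -36.1   49.2] F(unit) [-0.63  0.07 -0.45] w -0.001 q [-26.1   4.2 -11.2  74.7   0.    2.8]
twist to align [-0.     -0.0001  0.0006]
offset [-0.0003  0.0001  0.0064] dist mm 3.20856881225864 world [ 0.48492118 -0.23745083  0.023     ]
```

```bash
python3 -m pendant '[{"twist":[0,0,0],"offset":[0,0,0.004],"grip":1},{"twist":[0,0,0],"offset":[0,0,0.008],"grip":1},{"twist":[0,0,0],"offset":[0,0,0.009],"grip":1}]' 20; python3 go.py
```

```text
time_s: 8.0
tool_pos: [0.4854, -0.2378, 0.0241]
ee_rot: [[-0.876, 0.483, 0.002], [0.483, 0.876, -0.001], [-0.002, 0.0, -1.0]]
force: [-3.1, 1.3, 13.1]
width: -0.002
t 8.0 tipU [-145.4  -36.1   47.1] F(unit) [-3.32 -0.38 13.09] w -0.002 q [-26.1   4.1 -11.5  74.3  -0.    2.8]
twist to align [0.     0.0003 0.0006]
```

```bash
python3 -m pendant '[{"twist":[0,0,0],"offset":[0.01,0,-0.03],"grip":1},{"twist":[0,0,0],"offset":[0.05,0.02,-0.08],"grip":1},{"twist":[0,0,0],"offset":[0.11,0.05,-0.12],"grip":1},{"twist":[0,0,0],"offset":[0.18,0.08,-0.12],"grip":1},{"twist":[0,0,0],"offset":[0.24,0.118,-0.12],"grip":1},{"twist":[0,0,0],"offset":[0.24,0.118,-0.12],"grip":1}]' 20 ; python3 go.py
```

```text
t 8.0 tipU [-145.4  -36.1   47.1] F(unit) [-3.32 -0.38 13.09] w -0.002 q [-26.1   4.1 -11.5  74.3  -0.    2.8]
twist to align [0.     0.0003 0.0006]schema error: expected 1 to 5 rows
```

```bash
python3 -m pendant '[{"twist":[0,0,0],"offset":[0.01,0,-0.03],"grip":1},{"twist":[0,0,0],"offset":[0.05,0.02,-0.08],"grip":1},{"twist":[0,0,0],"offset":[0.11,0.05,-0.12],"grip":1},{"twist":[0,0,0],"offset":[0.18,0.08,-0.12],"grip":1},{"twist":[0,0,0],"offset":[0.24,0.118,-0.12],"grip":1}]' 20 ; python3 go.py -268 23 40
python3 - <<'E'
from h import *
from workcell import arm
for n in("scene","top"):
    d=arm.get_image(n);I=d["img"][160:245,260:365] if n=="scene" else d["img"][180:280,240:360]
    cv2.imwrite(f"pics/{n}7.png",cv2.resize(I[:,:,::-1],None,fx=6,fy=6,interpolation=0))
E
```

```text
time_s: 8.42
tool_pos: [0.4077, -0.1275, 0.0839]
ee_rot: [[-0.875, 0.484, 0.002], [0.484, 0.875, -0.001], [-0.002, 0.0, -1.0]]
force: [0.8, 0.5, 0.0]
width: -0.002
t 8.42 tipU [-267.    22.5  106.9] F(unit) [0.46 0.82 0.  ] w -0.002 q [-17.4 -12.7 -20.7  81.9  -0.   11.6]
twist to align [0.0001 0.0004 0.0004]
offset [0.0024 0.0009 0.1338] dist mm 66.93540503187803 world [ 0.40701476 -0.12656536  0.017     ]
```

View pics/scene7.png

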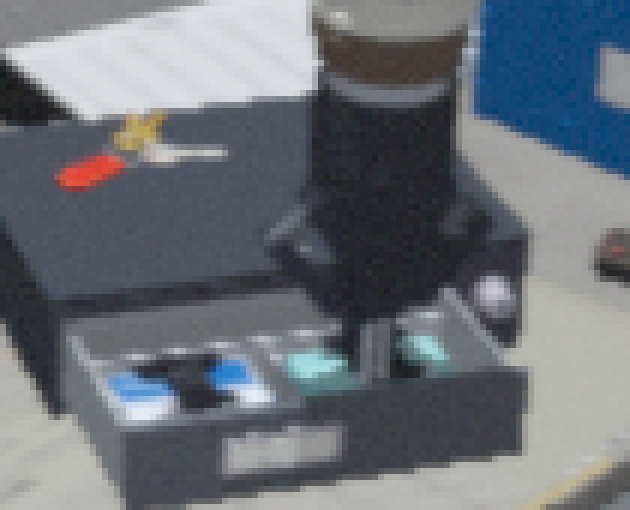

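View pics/top7.png

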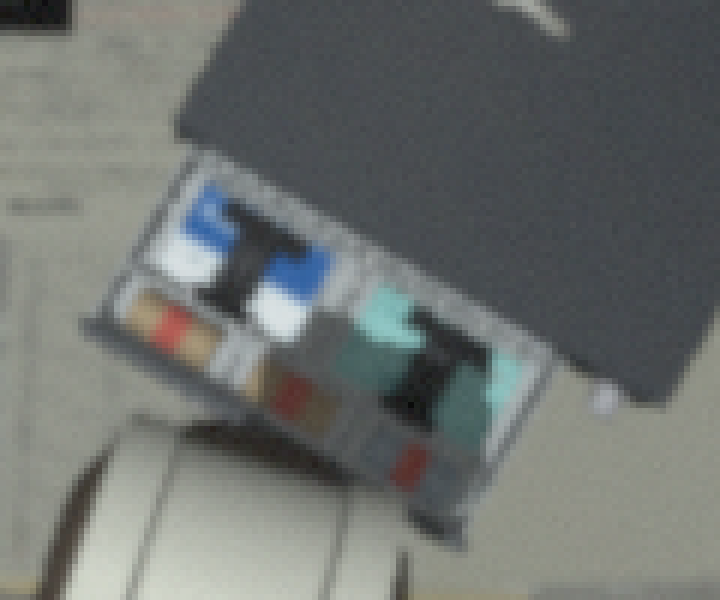

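Both clips lie flat: the left foot is at about (284,219) in top-view pixels and the right at (316,238). The drawer is still fully open, and the finger is in front of the drawer face. I'll descend and push.

```bash
python3 -m pendant '[{"twist":[0,0,0],"offset":[0,0,0.04],"grip":1},{"twist":[0,0,0],"offset":[0,0,0.08],"grip":1},{"twist":[0,0,0],"offset":[0,0,0.12],"grip":1},{"twist":[0,0,0],"offset":[0,0,0.14],"grip":1},{"twist":[0,0,0],"offset":[0,0,0.14],"grip":1}]' 20 ; python3 go.py -240 23 36
```

```text
time_s: 8.93
tool_pos: [0.4072, -0.1277, 0.0107]
ee_rot: [[-0.876, 0.483, -0.003], [0.483, 0.876, 0.001], [0.003, -0.001, -1.0]]
force: [-1.4, 0.1, -0.0]
width: 0.004
t 8.93 tipU [-267.3   22.    33.7] F(unit) [-1.28 -0.64 -0.02] w 0.004 q [-17.4 -10.9 -27.3  73.8  -0.   11.5]
twist to align [-0.0001 -0.0005  0.0006]
offset [-0.0546  0.0017 -0.0049] dist mm 27.426896637399718 world [ 0.43148038 -0.14018275  0.013     ]
```

```bash
python3 -m pendant '[{"twist":[0,0,0],"offset":[-0.014,0,0],"grip":1},{"twist":[0,0,0],"offset":[-0.028,0,0],"grip":1},{"twist":[0,0,0],"offset":[-0.04,0,0],"grip":1},{"twist":[0,0,0],"offset":[-0.054,0,0],"grip":1},{"twist":[0,0,0],"offset":[-0.066,0,0],"grip":1}]' 20 ; python3 go.py -200 23 36
```

```text
time_s: 9.35
tool_pos: [0.4378, -0.1442, 0.0133]
ee_rot: [[-0.876, 0.483, -0.0], [0.483, 0.876, 0.0], [0.001, 0.0, -1.0]]
force: [-4.4, 3.1, 4.4]
width: -0.0
t 9.35 tipU [-232.5   22.6   36.3] F(unit) [-5.32  0.57  4.37] w -0.0 q [-18.2  -6.3 -23.   73.3   0.   10.6]
twist to align [ 0.     -0.0001  0.0006]
offset [-0.065   0.0006  0.0005] dist mm 32.51931253011998 world [ 0.46643127 -0.15963616  0.013     ]
```

```bash
python3 -m pendant '[{"twist":[0,0,0],"offset":[-0.014,0,0],"grip":1},{"twist":[0,0,0],"offset":[-0.028,0,0],"grip":1},{"twist":[0,0,0],"offset":[-0.042,0,0],"grip":1},{"twist":[0,0,0],"offset":[-0.056,0,0],"grip":1},{"twist":[0,0,0],"offset":[-0.07,0,0],"grip":1}]' 20 ; python3 go.py -165 23 36
```

```text
time_s: 9.77
tool_pos: [0.4679, -0.1612, 0.013]
ee_rot: [[-0.876, 0.483, -0.001], [0.483, 0.876, 0.0], [0.001, -0.001, -1.0]]
force: [-5.7, 0.8, 4.0]
width: -0.004
t 9.77 tipU [-198.    22.4   36. ] F(unit) [-5.34 -2.05  3.99] w -0.004 q [-19.   -1.5 -18.5  73.1  -0.    9.9]
twist to align [-0.0001 -0.0002  0.0006]
offset [-0.0659  0.001  -0.0002] dist mm 32.953364815107214 world [ 0.4970133 -0.1766579  0.013    ]
```

```bash
python3 -m pendant '[{"twist":[0,0,0],"offset":[-0.014,0,0],"grip":1},{"twist":[0,0,0],"offset":[-0.028,0,0],"grip":1},{"twist":[0,0,0],"offset":[-0.042,0,0],"grip":1},{"twist":[0,0,0],"offset":[-0.056,0,0],"grip":1},{"twist":[0,0,0],"offset":[-0.07,0,0],"grip":1}]' 20 ; python3 go.py -130 23 36
```

```text
time_s: 10.18
tool_pos: [0.4984, -0.1782, 0.0128]
ee_rot: [[-0.876, 0.483, -0.002], [0.483, 0.876, -0.0], [0.001, -0.001, -1.0]]
force: [-5.9, -0.1, 4.2]
width: -0.0
t 10.18 tipU [-163.    22.4   35.8] F(unit) [-5.11 -2.99  4.18] w -0.0 q [-19.6   3.2 -13.8  73.1  -0.    9.2]
twist to align [-0.0001 -0.0002  0.0006]
offset [-0.066   0.001  -0.0004] dist mm 33.015955962175894 world [ 0.52759532 -0.19367964  0.013     ]
```

```bash
python3 -m pendant '[{"twist":[0,0,0],"offset":[-0.012,0,0],"grip":1},{"twist":[0,0,0],"offset":[-0.024,0,0],"grip":1},{"twist":[0,0,0],"offset":[-0.036,0,0],"grip":1},{"twist":[0,0,0],"offset":[-0.048,0,0],"grip":1},{"twist":[0,0,0],"offset":[-0.06,0,0],"grip":1}]' 20 ; python3 go.py -121 23 36
python3 - <<'E'
from h import *
from workcell import arm
d=arm.get_image("scene");I=d["img"][160:245,260:365]
cv2.imwrite(f"pics/s8.png",cv2.resize(I[:,:,::-1],None,fx=6,fy=6,interpolation=0))
E
```

```text
time_s: 10.6
tool_pos: [0.5246, -0.1927, 0.0128]
ee_rot: [[-0.875, 0.483, -0.002], [0.483, 0.875, -0.0], [0.002, -0.001, -1.0]]
force: [-6.1, 0.5, 4.4]
width: 0.002
t 10.6 tipU [-133.1   22.3   35.8] F(unit) [-5.62 -2.53  4.43] w 0.002 q [-20.1   7.1  -9.5  73.4  -0.    8.8]
twist to align [-0.0002 -0.0002  0.0006]
offset [-0.0242  0.0012 -0.0005] dist mm 12.130598278497127 world [ 0.53545927 -0.19805666  0.013     ]
```

View pics/s8.png

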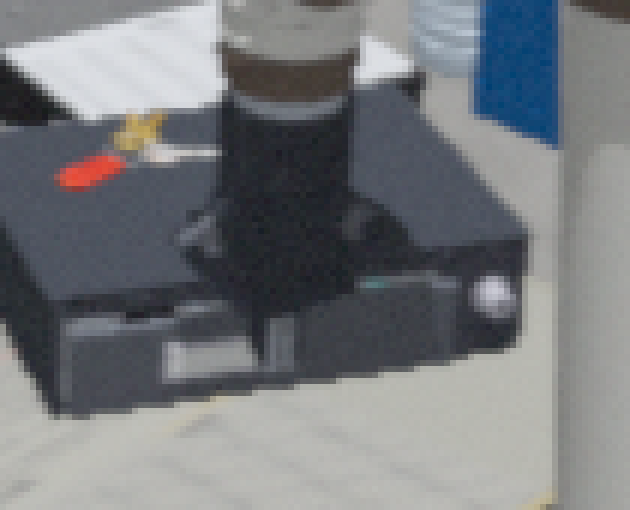

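The drawer is almost shut, with roughly 10 mm left and its top edge just proud of the cover at about (320,210). The force is a steady 5.6 N, so I'll finish slowly.

```bash
python3 -m pendant '[{"twist":[0,0,0],"offset":[-0.004,0,0],"grip":1},{"twist":[0,0,0],"offset":[-0.008,0,0],"grip":1},{"twist":[0,0,0],"offset":[-0.012,0,0],"grip":1},{"twist":[0,0,0],"offset":[-0.016,0,0],"grip":1},{"twist":[0,0,0],"offset":[-0.018,0,0],"grip":1}]' 20 ; python3 go.py -121 23 36
```

```text
time_s: 11.07
tool_pos: [0.5323, -0.1966, 0.0127]
ee_rot: [[-0.876, 0.483, -0.001], [0.483, 0.876, 0.0], [0.001, -0.001, -1.0]]
force: [-5.3, 1.5, 3.3]
width: 0.003
t 11.07 tipU [-124.5   22.7   35.7] F(unit) [-5.37 -1.24  3.29] w 0.003 q [-20.3   8.3  -8.3  73.5  -0.    8.6]
twist to align [-0.0001 -0.0002  0.0006]
offset [-0.0069  0.0005 -0.0007] dist mm 3.4927495009031184 world [ 0.53545927 -0.19805666  0.013     ]
```

```bash
python3 -m pendant '[{"twist":[0,0,0],"offset":[-0.002,0,0],"grip":1},{"twist":[0,0,0],"offset":[-0.004,0,0],"grip":1},{"twist":[0,0,0],"offset":[-0.006,0,0],"grip":1}]' 20 ; python3 go.py -121 23 36
```

```text
time_s: 11.32
tool_pos: [0.5348, -0.198, 0.0127]
ee_rot: [[-0.876, 0.483, -0.001], [0.483, 0.876, 0.0], [0.001, -0.001, -1.0]]
force: [-5.4, -0.1, 2.0]
width: 0.0
t 11.32 tipU [-121.6   22.7   35.7] F(unit) [-4.66 -2.76  1.98] w 0.0 q [-20.3   8.6  -7.9  73.6  -0.    8.6]
twist to align [-0.0001 -0.0002  0.0006]
offset [-0.0012  0.0006 -0.0006] dist mm 0.7572917929271361 world [ 0.53545927 -0.19805666  0.013     ]
```

```bash
python3 -m pendant '[{"twist":[0,0,0],"offset":[-0.002,0,0],"grip":1},{"twist":[0,0,0],"offset":[-0.004,0,0],"grip":1},{"twist":[0,0,0],"offset":[-0.004,0,0],"grip":1}]' 20 ; python3 go.py
```

```text
time_s: 11.57
tool_pos: [0.5357, -0.1985, 0.0125]
ee_rot: [[-0.876, 0.483, -0.003], [0.483, 0.876, 0.001], [0.003, -0.001, -1.0]]
force: [-9.3, 3.5, 4.7]
width: -0.002
t 11.57 tipU [-120.6   22.7   35.5] F(unit) [-9.84 -1.45  4.71] w -0.002 q [-20.3   8.9  -7.6  73.7  -0.    8.6]
twist to align [-0.0001 -0.0005  0.0006]
```

```bash
python3 -m pendant '[{"twist":[0,0,0],"offset":[-0.002,0,0],"grip":1},{"twist":[0,0,0],"offset":[-0.004,0,0],"grip":1},{"twist":[0,0,0],"offset":[-0.004,0,0],"grip":1}]' 20 ; python3 go.py
```

```text
time_s: 11.82
tool_pos: [0.5355, -0.1985, 0.0122]
ee_rot: [[-0.875, 0.483, -0.007], [0.483, 0.875, 0.003], [0.007, -0.001, -1.0]]
force: [-19.1, 7.7, 7.8]
width: 0.0
t 11.82 tipU [-120.8   22.7   35.2] F(unit) [-20.49  -2.54   7.84] w 0.0 q [-20.3   9.1  -7.4  73.9   0.    8.5]
twist to align [-0.0001 -0.0012  0.0006]
```

There's a firm stop at finger centre -120.7 mm, so the finger face is at -110, which is flush. The force rose to 20 N with no further motion. I'll back off and check.

```bash
python3 -m pendant '[{"twist":[0,0,0],"offset":[0.02,0,0],"grip":1},{"twist":[0,0,0],"offset":[0.06,0,0],"grip":1},{"twist":[0,0,0],"offset":[0.12,0,0],"grip":1},{"twist":[0,0,0],"offset":[0.14,-0.06,0],"grip":1},{"twist":[0,0,0],"offset":[0.14,-0.12,0],"grip":1}]' 20 ; python3 go.py -170 -126 33
python3 - <<'E'
from h import *
from workcell import arm
for n in("scene","top"):
    d=arm.get_image(n);I=d["img"][160:245,260:365] if n=="scene" else d["img"][170:270,260:380]
    cv2.imwrite(f"pics/{n}9.png",cv2.resize(I[:,:,::-1],None,fx=6,fy=6,interpolation=0))
    print(n,proj(d,toW([[-.11,.12,.065],[-.11,-.09,.065],[-.127,-.126,.045]])))
E
```

```text
time_s: 12.23
tool_pos: [0.4474, -0.2173, 0.0128]
ee_rot: [[-0.877, 0.48, 0.0], [0.48, 0.877, 0.0], [-0.0, 0.0, -1.0]]
force: [0.7, 0.1, -0.4]
width: 0.001
t 12.23 tipU [-188.6  -36.7   35.8] F(unit) [ 0.59  0.42 -0.42] w 0.001 q [-25.9  -1.3 -18.3  73.    0.    2.8]
twist to align [0.     0.     0.0012]
offset [-0.0358 -0.1789  0.0056] dist mm 91.27956851687406 world [ 0.42018046 -0.30441829  0.01      ]
scene [[277.02613082 213.82396888]
 [333.34695813 205.83357443]
 [344.12567665 211.6318005 ]]
top [[275.81091664 206.36216979]
 [332.57270916 238.933403  ]
 [338.8342758  249.01849495]]
```

View pics/scene9.png

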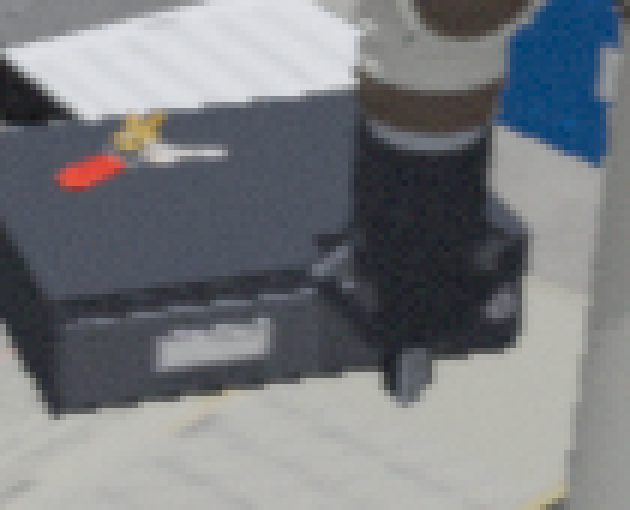

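View pics/top9.png

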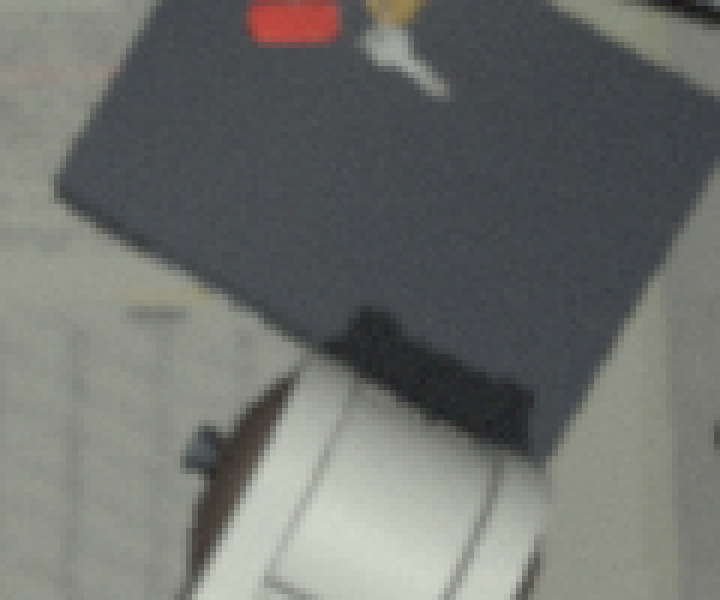

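The drawer front is flush: in the top view nothing shows past the cover edge, and in the scene view the front lies in the face plane. The plunger shows at about (343,210). On to the lock.

```bash
python3 -m pendant '[{"twist":[0,0,0],"offset":[0,-0.06,0.002],"grip":1},{"twist":[0,0,0],"offset":[0,-0.12,0.004],"grip":1},{"twist":[0,0,0],"offset":[-0.02,-0.179,0.004],"grip":1},{"twist":[0,0,0],"offset":[-0.035,-0.179,0.004],"grip":1},{"twist":[0,0,0.001],"offset":[-0.035,-0.179,0.004],"grip":1}]' 20 ; python3 go.py -138 -126 34
python3 - <<'E'
from h import *
from workcell import arm
for n in("scene","top"):
    d=arm.get_image(n);I=d["img"][160:245,280:385] if n=="scene" else d["img"][170:290,280:420]
    cv2.imwrite(f"pics/{n}10.png",cv2.resize(I[:,:,::-1],None,fx=5.5,fy=5.5,interpolation=0))
E
```

```text
time_s: 12.75
tool_pos: [0.4216, -0.307, 0.0108]
ee_rot: [[-0.871, 0.49, 0.001], [0.49, 0.871, -0.0], [-0.001, 0.0, -1.0]]
force: [0.4, 1.0, 0.0]
width: 0.0
t 12.75 tipU [-167.5 -127.5   33.8] F(unit) [-0.17  1.03  0.04] w 0.0 q [-36.1   2.  -15.2  72.7   0.   -6.7]
twist to align [ 0.      0.0002 -0.0008]
offset [-0.0591  0.0034 -0.0003] dist mm 29.58150237314391 world [ 0.44814118 -0.31998102  0.011     ]
```

View pics/scene10.png

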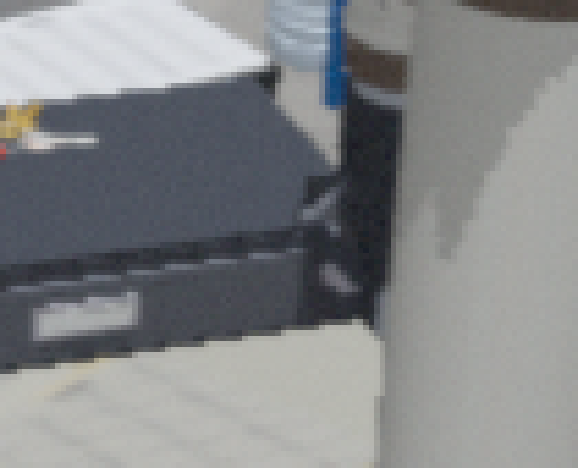

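View pics/top10.png

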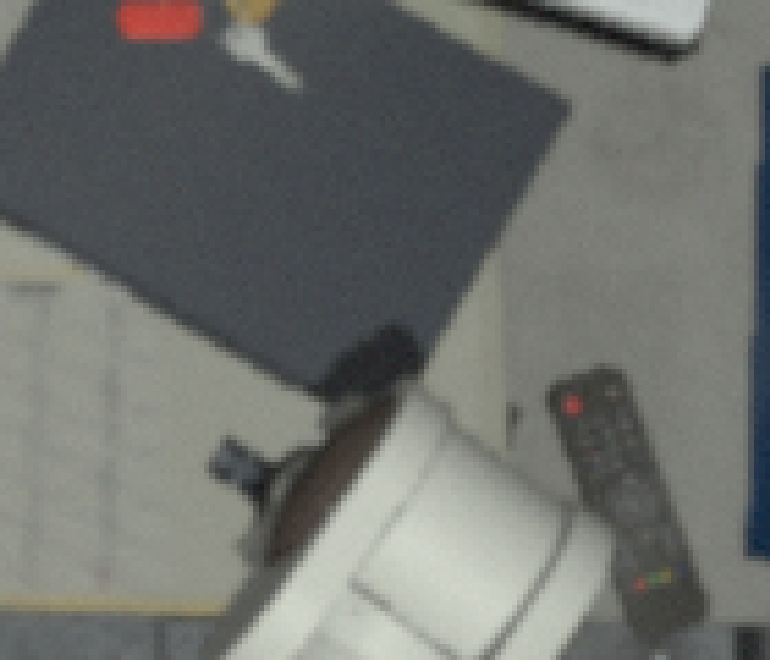

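The finger is in front of the lock column, and the remote (top px about (394,262)) is clear of the gripper. I'll push the plunger now, expecting contact near -138 and the end near -128.

```bash
python3 -m pendant '[{"twist":[0,0,0],"offset":[-0.012,0.003,0],"grip":1},{"twist":[0,0,0],"offset":[-0.024,0.003,0],"grip":1},{"twist":[0,0,0],"offset":[-0.036,0.003,0],"grip":1},{"twist":[0,0,0],"offset":[-0.048,0.003,0],"grip":1},{"twist":[0,0,0],"offset":[-0.06,0.003,0],"grip":1}]' 20 ; python3 go.py -128 -126 34
```

```text
time_s: 13.27
tool_pos: [0.4485, -0.3188, 0.0107]
ee_rot: [[-0.873, 0.488, 0.0], [0.488, 0.873, -0.0], [-0.0, -0.0, -1.0]]
force: [0.1, -0.2, -0.3]
width: -0.004
t 13.27 tipU [-138.3 -124.8   33.7] F(unit) [ 0.24 -0.14 -0.35] w -0.004 q [-35.4   5.9 -11.1  73.    0.   -6.2]
twist to align [-0.      0.     -0.0003]
offset [-0.0206 -0.0023 -0.0006] dist mm 10.36252788329523 world [ 0.4568789  -0.32484437  0.011     ]
```

```bash
python3 -m pendant '[{"twist":[0,0,0],"offset":[-0.004,0,0],"grip":1},{"twist":[0,0,0],"offset":[-0.008,0,0],"grip":1},{"twist":[0,0,0],"offset":[-0.012,0,0],"grip":1},{"twist":[0,0,0],"offset":[-0.016,0,0],"grip":1}]' 20 ; python3 go.py -128 -126 34
```

```text
time_s: 13.6
tool_pos: [0.454, -0.3222, 0.0105]
ee_rot: [[-0.873, 0.488, -0.001], [0.488, 0.873, 0.001], [0.002, 0.0, -1.0]]
force: [-9.0, 7.4, 3.6]
width: 0.003
t 13.6 tipU [-131.8 -125.1   33.5] F(unit) [-11.48   2.1    3.59] w 0.003 q [-35.4   6.9 -10.   73.2   0.   -6.1]
twist to align [ 0.0001 -0.0003 -0.0004]
offset [-0.0075 -0.0018 -0.001 ] dist mm 3.900792624711749 world [ 0.4568789  -0.32484437  0.011     ]
```

```bash
python3 -m pendant '[{"twist":[0,0,0],"offset":[-0.002,0,0],"grip":1},{"twist":[0,0,0],"offset":[-0.004,0,0],"grip":1},{"twist":[0,0,0],"offset":[-0.004,0,0],"grip":1}]' 20 ; python3 go.py -128 -126 34
python3 - <<'E'
from h import *
from workcell import arm
for n in("scene","top"):
    d=arm.get_image(n);I=d["img"][160:245,280:385] if n=="scene" else d["img"][170:290,260:400]
    cv2.imwrite(f"pics/{n}11.png",cv2.resize(I[:,:,::-1],None,fx=5.5,fy=5.5,interpolation=0))
E
```

```text
time_s: 13.85
tool_pos: [0.4565, -0.3239, 0.0107]
ee_rot: [[-0.873, 0.489, 0.0], [0.489, 0.873, -0.0], [-0.0, -0.0, -1.0]]
force: [0.1, 0.7, -0.5]
width: -0.002
t 13.85 tipU [-128.8 -125.4   33.7] F(unit) [-0.24  0.66 -0.52] w -0.002 q [-35.4   7.2  -9.7  73.1  -0.   -6.1]
twist to align [-0.      0.0001 -0.0004]
offset [-0.0017 -0.0013 -0.0006] dist mm 1.0902246192906455 world [ 0.4568789  -0.32484437  0.011     ]
```

View pics/scene11.png

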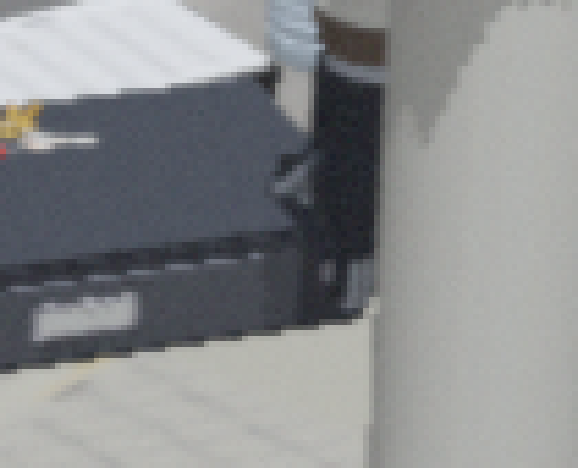

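View pics/top11.png

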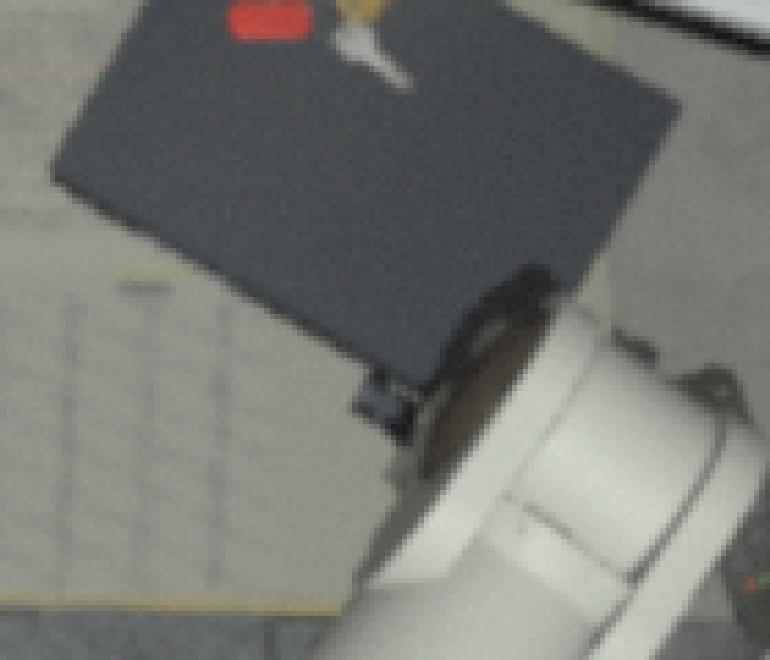

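```bash
python3 -m pendant '[{"twist":[0,0,0],"offset":[-0.002,0,0],"grip":1},{"twist":[0,0,0],"offset":[-0.004,0,0],"grip":1},{"twist":[0,0,0],"offset":[-0.004,0,0],"grip":1}]' 20 ; python3 go.py
```

```text
time_s: 14.2
tool_pos: [0.4572, -0.3243, 0.0107]
ee_rot: [[-0.873, 0.489, -0.002], [0.489, 0.873, 0.001], [0.002, -0.0, -1.0]]
force: [-6.0, 3.2, 3.5]
width: -0.002
t 14.2 tipU [-128.  -125.4   33.7] F(unit) [-6.79 -0.15  3.54] w -0.002 q [-35.3   7.4  -9.4  73.2  -0.   -6.1]
twist to align [-0.     -0.0003 -0.0004]
```

```bash
python3 -m pendant '[{"twist":[0,0,0],"offset":[-0.002,0,0],"grip":1},{"twist":[0,0,0],"offset":[-0.003,0,0],"grip":1},{"twist":[0,0,0],"offset":[-0.003,0,0],"grip":1}]' 20 ; python3 go.py
```

```text
time_s: 14.45
tool_pos: [0.4584, -0.325, 0.0107]
ee_rot: [[-0.873, 0.489, -0.002], [0.489, 0.873, 0.001], [0.002, -0.0, -1.0]]
force: [-5.8, 3.3, 3.6]
width: -0.004
t 14.45 tipU [-126.6 -125.4   33.7] F(unit) [-6.69  0.04  3.61] w -0.004 q [-35.3   7.6  -9.2  73.3  -0.   -6.1]
twist to align [-0.     -0.0003 -0.0004]
```

```bash
python3 -m pendant '[{"twist":[0,0,0],"offset":[-0.002,0,0],"grip":1},{"twist":[0,0,0],"offset":[-0.004,0,0],"grip":1},{"twist":[0,0,0],"offset":[-0.004,0,0],"grip":1}]' 20 ; python3 go.py
```

```text
time_s: 14.7
tool_pos: [0.4594, -0.3255, 0.0107]
ee_rot: [[-0.872, 0.489, -0.003], [0.489, 0.872, 0.002], [0.004, -0.0, -1.0]]
force: [-10.1, 6.0, 7.3]
width: 0.002
t 14.7 tipU [-125.5 -125.4   33.7] F(unit) [-11.81   0.34   7.32] w 0.002 q [-35.3   7.9  -8.9  73.4  -0.   -6.1]
twist to align [-0.     -0.0006 -0.0004]
```

```bash
python3 -m pendant '[{"twist":[0,0,0],"offset":[-0.002,0,0],"grip":1},{"twist":[0,0,0],"offset":[-0.003,0,0],"grip":1},{"twist":[0,0,0],"offset":[-0.003,0,0],"grip":1}]' 20 ; python3 go.py
```

```text
time_s: 14.95
tool_pos: [0.4594, -0.3255, 0.0106]
ee_rot: [[-0.872, 0.489, -0.006], [0.489, 0.872, 0.003], [0.007, -0.0, -1.0]]
force: [-17.9, 9.4, 12.2]
width: 0.004
t 14.95 tipU [-125.6 -125.4   33.6] F(unit) [-20.16  -0.5   12.16] w 0.004 q [-35.3   8.1  -8.7  73.6  -0.   -6. ]
twist to align [-0.     -0.001  -0.0004]
```

There's a firm stop at -125.5 mm with 20 N. I'll back off, lift clear and check everything.

```bash
python3 -m pendant '[{"twist":[0,0,0],"offset":[0.02,0,0],"grip":1},{"twist":[0,0,0],"offset":[0.08,0,0],"grip":1},{"twist":[0,0,0],"offset":[0.14,0,-0.04],"grip":1},{"twist":[0,0,0],"offset":[0.2,0,-0.12],"grip":1},{"twist":[0,0,0],"offset":[0.26,0,-0.2],"grip":1}]' 20 ; python3 go.py
```

```text
time_s: 15.37
tool_pos: [0.356, -0.2674, 0.0975]
ee_rot: [[-0.873, 0.488, -0.001], [0.488, 0.873, 0.001], [0.002, 0.0, -1.0]]
force: [-0.3, -0.7, 0.5]
width: 0.001
t 15.37 tipU [-244.1 -124.9  120.5] F(unit) [ 0.09 -0.8   0.52] w 0.001 q [-36.9 -10.  -16.9  83.2  -0.   -7.7]
twist to align [ 0.     -0.0003 -0.0004]
```

```bash
python3 -m pendant '[{"twist":[0,0,0],"offset":[0.03,0.06,-0.06],"grip":1},{"twist":[0,0,0],"offset":[0.06,0.12,-0.12],"grip":1},{"twist":[0,0,0],"offset":[0.09,0.18,-0.18],"grip":1},{"twist":[0,0,0],"offset":[0.1,0.24,-0.24],"grip":1},{"twist":[0,0,0],"offset":[0.1,0.3,-0.26],"grip":1}]' 20 ; python3 go.py
```

```text
time_s: 15.78
tool_pos: [0.3872, -0.1125, 0.2311]
ee_rot: [[-0.872, 0.49, 0.005], [0.49, 0.872, -0.002], [-0.005, 0.001, -1.0]]
force: [1.1, -0.4, 0.8]
width: -0.001
t 15.78 tipU [-292.1   25.6  254.1] F(unit) [1.12 0.2  0.76] w -0.001 q [-16.2 -14.7  -5.9  98.5  -0.   13.1]
twist to align [ 0.0001  0.0008 -0.0006]
```

Run:
```python
from h import *
from workcell import arm
for n in("scene","top"):
    d=arm.get_image(n);np.savez(n+"12.npz",**d);I=d["img"][160:265,230:370] if n=="scene" else d["img"][140:290,180:420]
    cv2.imwrite(f"pics/{n}12.png",cv2.resize(I[:,:,::-1],None,fx=5 if n=="scene" else 3.3,fy=5 if n=="scene" else 3.3,interpolation=0))
```

```text
(no output)
```

View pics/scene12.png

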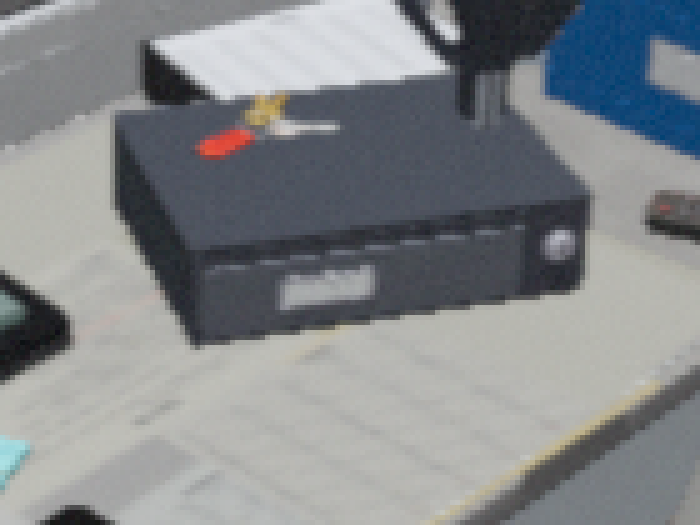

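View pics/top12.png

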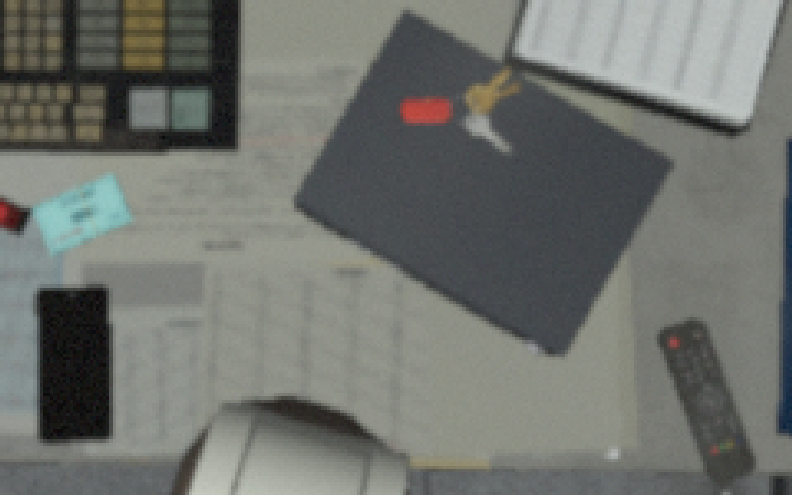

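Run:
```python
from h import *
for n,b in(("top",(236,256,330,352)),("scene",(202,222,334,352))):
  for k in("0","12"):
    d=dict(np.load(n+k+".npz")); r0,r1,c0,c1=b
    g=d["img"][r0:r1,c0:c1].astype(float); lum=g.mean(-1); blue=(g[...,2]-g[...,0])
    cl=toU(cloud(d))[r0:r1,c0:c1]
    if n=="top":
        m=(blue>8)&(lum>150); 
    else: m=lum>150 if 1 else 0
    y,x=np.where(m&((n=="top")|(cl[...,1]>-.16)&(cl[...,0]<-.09)&(cl[...,2]>.02)&(cl[...,2]<.08)))
    print(n,k,len(x),(x.mean()+c0,y.mean()+r0) if len(x) else "", "bluest",np.unravel_index(blue.argmax(),blue.shape),blue.max())
    if len(x): print(np.median(cl[y,x],0))
d=dict(np.load("top0.npz"));e=dict(np.load("top12.npz"))
df=np.abs(cv2.GaussianBlur(d["img"],(3,3),0).astype(int)-cv2.GaussianBlur(e["img"],(3,3),0)).max(-1)
for nm,(r0,r1,c0,c1) in dict(phone=(222,278,186,220),mug=(198,245,140,176),remote=(232,290,375,412),keys=(155,190,298,345)).items():
    s,_=cv2.phaseCorrelate(cv2.cvtColor(d["img"][r0:r1,c0:c1],7).astype(np.float32),cv2.cvtColor(e["img"][r0:r1,c0:c1],7).astype(np.float32)); print(nm,np.round(s,2),df[r0:r1,c0:c1].max())
for x in(-.117,-.127): print(x,proj(d,toW([x,-.126,.045])),proj(dict(np.load("scene0.npz")),toW([x,-.126,.045])))
for k in("0","12"):
    a=dict(np.load("top"+k+".npz"))["img"][236:256,328:354]; cv2.imwrite(f"pics/pl{k}.png",cv2.resize(a[:,:,::-1],None,fx=14,fy=14,interpolation=0))
A,B=cv2.imread("pics/pl0.png"),cv2.imread("pics/pl12.png"); cv2.imwrite("pics/pl.png",np.hstack([A,B]))
```

```text
top 0 1 (np.float64(340.0), np.float64(246.0)) bluest (np.int64(2), np.int64(11)) 11.0
[-0.11695078 -0.12366754  0.05092265]
top 12 0  bluest (np.int64(2), np.int64(12)) 11.0
scene 0 20 (np.float64(341.15), np.float64(210.0)) bluest (np.int64(19), np.int64(0)) 55.0
[-0.11588223 -0.11915227  0.05255457]
scene 12 8 (np.float64(341.25), np.float64(207.0)) bluest (np.int64(0), np.int64(0)) 15.0
[-0.10770142 -0.12173152  0.05397642]
phone [-0.04  0.01] 9
mug [-0.03 -0.08] 9
remote [ 0.06 -0.04] 8
keys [-0.2   0.01] 9
-0.117 [[340.33935606 246.33981848]] [[342.98395915 210.30858232]]
-0.127 [[338.8342758  249.01849495]] [[344.12567665 211.6318005 ]]
```

View pics/pl.png

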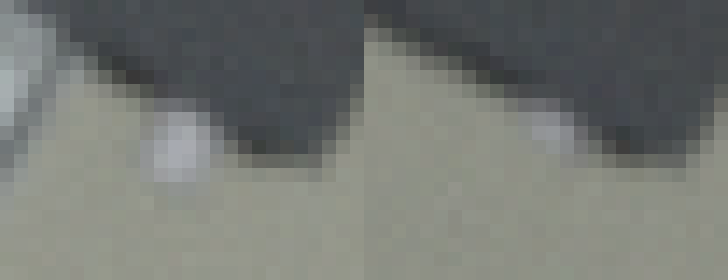

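The plunger end moved about 3 rows inward in the top view (from row 249 to 246, at 2.7 px per 10 mm), so it went in by about 10 mm. It's now just a sliver at the face. The keys, phone, mug and remote moved by 0.2 px or less, and the arm is clear, so I'll hand in.

```bash
python3 -c "
from workcell import arm
s=arm.state();print(s['time_s'],s['force'],abs(s['joint_velocities']).max())
print(arm.close_job())"
```

```text
15.8833 [ 0.8589332  -0.41331113 -0.0987044 ] 5.889775132398836
the job is handed in; nothing more can be done
None
```

I folded both clips flat, pushed the drawer shut at under 0.1 m/s, pushed the lock plunger in, and handed the job in at about 15.9 s. The hand-in reports no verdict, so these are my own checks:

- **Clips:** both looked flat in the two cameras before I shut the drawer. Each took 9–13 N at the expected height.
- **Drawer:** it stopped firmly with its front flush with the unit's face, and held at 20 N.
- **Lock plunger:** it stopped firmly at 20 N, and its end moved about 10 mm inward in the top view.
- **Loose objects:** the keys, phone, mug and remote moved no more than 0.2 pixel in the top view. The arm was clear of everything.

Three things disagreed or were left loose:

- **Fingertip height:** the camera showed the fingertip about 34 mm higher than the reported pose plus `arm.tip_extent`. I worked with the camera value. Contact with the first clip gave about 32 mm, so I was right to use it.
- **Plunger travel:** there was one force spike of about 11 N partway in, before it slid on. It stopped about 2.5 mm deeper than I had predicted, which is about the size of the calibration error.
- **Arm motion at hand-in:** the arm was still settling, at about 6°/s in one joint, though well clear of everything.

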